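# Set the carton jig by its rim mark and load it

### The job

Wind the handwheel of the carton jig until the one tall rib on its rim stands right in front of the fixed pointer at the wheel's far side. Then set the tall carton gently down, upright and lengthwise, in the bay that has opened up, and leave it standing flat and fully home against the end stop with the wheel still on its mark. Leave the other groceries and the tape roll where they stand.

Things in the scene. Friction and masses are not known exactly. Their poses are not given: they have to be found in the camera images.
- jig: The carton jig, screwed to the table: grey base plate 240 x 360 x 12 mm carrying a handwheel and, left of it, a bay for a carton. Origin on the table; x is the bay's length (away from the robot at yaw 0, towards end stop and pointer), y across the bay, z up. The wheel's vertical axis is at (0, -130 mm). The bay lies between a fixed wall (+y) and a sliding fence (-y); its -x end is open.
- wall (a point): Middle of the top edge of the bay's fixed steel wall, on its inner face: jig x = 0, y = +94 mm, 52 mm above the table. The wall is 150 mm long (jig x -75 to +75 mm) and 14 mm thick.
- fence_face (a point): Middle of the top edge of the sliding steel fence, on the face towards the bay, 52 mm above the table; 150 mm long, 18 mm thick. The wheel drives it by rack and pinion, 15 mm per rad: its face is at jig y = 26 mm - 15 mm x wheel value, so the bay is 68 mm wide at the mark and too narrow for the carton at the start.
- stop (a point): Middle of the top edge of the bay's end stop, on its face: jig x = +75 mm, y = 60 mm, 60 mm above the table. The stop is 100 mm wide and 12 mm thick.
- wheel (a joint): Dished aluminium handwheel, 150 mm across, vertical axis, rim 60 to 84 mm above the table. Value in rad: 0 when the tall rib stands at the pointer; grows counter-clockwise seen from above; range -2.8 to 0.7. It starts between -2.2 and -0.7, so it is wound counter-clockwise. Turning takes about 3 to 5 N at the crank handle; it stays where it is left.
- crank_grip (a point): Black round crank handle on the wheel, 26 mm across, upright, 61 mm long, revolving freely about its own vertical axis (so the hand need not turn with the wheel). It stands 54 mm from the wheel axis, on the side opposite to the tall rib. This point is on its axis, 124 mm above the table and 22 mm below its top (146 mm above the table).
- rib (a point): Outer face of the tall rib, the mark on the wheel's rim: the only rib of the rim's full height (24 mm; 8 mm wide) and bent over the rim's top; the other ribs are half as high and 3 mm wide, spaced 0.28 rad. This point turns with the wheel, 81 mm from its axis and 74 mm above the table.
- pointer (a point): Tip of the fixed wedge-shaped pointer on a dark steel post at the wheel's far side (jig +x), 84 mm from the wheel axis, 74 mm above the table (post up to 72 mm, wedge to 79 mm).
- bay (a point): Where the middle of the carton's underside belongs when the carton is fully home: on the bay floor (12 mm above the table), midway between wall and set fence, 60 mm from the end stop. Its axes are those of the jig.
- carton: The tall carton: closed cardboard box, 120 mm long (its x), 60 mm wide (its y), 110 mm tall, about 0.4 kg. Origin at the middle of its underside, z up. It can go in either way round. It stands on the table to the left of the jig.
- squat: Bystander: low cardboard carton 110 x 85 x 50 mm. Origin under its middle.
- tin: Bystander: short round tin, 84 mm across, 52 mm tall. Origin under its middle.
- jar_a: Bystander: jar, 72 mm across, 100 mm tall, right of the jig. Origin under its middle.
- jar_b: Bystander: another such jar, far left, by the tote. Origin under its middle.
- oil: Bystander: bottle, 68 mm across, 235 mm tall, right of the jig. Origin under its middle.
- tray: Bystander: closed foil tray 98 x 128 x 32 mm beyond the jig. Origin under its middle.
- tape_roll: Bystander: roll of tape lying flat, 110 mm across, 48 mm tall. Origin under its middle.
Not all that is in view belongs to the job. Leave any red or turquoise look-alike of the carton alone.

How it is judged:
On the way, in this order (a step that is already met when the one before it is completed fails the run):
1. the wheel stands with its tall rib at the pointer (within 0.08 rad) (value of joint wheel between -0.08 and 0.08 rad and velocity of joint wheel between -0.1 and 0.1 rad/s), for 0.3 s.
2. the tall carton stands in the bay against the end stop (x of carton in the frame of jig between 0.009 and 0.02 m and y of carton in the frame of jig between 0.051 and 0.069 m and z of carton in the frame of jig below 0.016 m and angle between carton's own z axis and vertical below 0.05 rad and angle between the x axis of carton and the x axis of jig, either way round below 0.1 rad), for 0.2 s.
At the end, for the whole second after the job is handed in: The wheel's tall rib is within 0.08 rad (about 6 mm at the rim) of the pointer and still; the tall carton stands upright and lengthwise on the bay floor between wall and fence, within 6 mm of the end stop, at rest and let go (all of step 1 and all of step 2 and linear speed of carton below 0.02 m/s and contact force between the fingers and carton below 0.1 N); the robot touches nothing.
It fails at once if a bystander was pushed more than 30 mm or tipped (distance of any of squat, tin, jar_a, jar_b, oil, tray, tape_roll from where it was at the start of the episode above 0.03 m or angle between any of squat, tin, jar_a, jar_b, oil, tray, tape_roll's own z axis and vertical above 0.5 rad).
It fails at once if the carton was dropped or rammed into the jig (more than 70 N) (contact force between carton and jig above 70 N).
It also fails if it takes over 61 s, if anything falls off the work surface, if the arm or the gripper's body presses on something with over 40 N, if the wrist force passes 120 N, or if a joint passes its speed limit or range.

### The arm

A 7-joint arm with a two-finger parallel gripper is mounted at the origin on the work surface. World frame = base frame: x ahead of the robot, y to its left, z up, the work surface at z = 0. Lengths are in m, angles in rad, forces in N, time in s.
With the tool pointing down it reaches from about 0.4 to 0.85 m from the base axis. Payload 4.5 kg.
Tool frame: the origin (TCP) lies midway between the tips of the shut fingers; the grasp point (between the pads) lies 19 mm behind it (r.hold_point_z is the distance from the TCP to the grasp point, in m); z points along the fingers, y is the direction in which the jaws open and shut (so a half turn about z gives the same grasp; the last joint's range is limited). The gripper opens to 88 mm and grips with 3 to 60 N. Pads are 18 mm wide; open, the fingers measure 123 mm over their backs; the gripper's body (75 mm by 187 mm) begins 45 mm behind the grasp point.
Start: joints at [1.272, 0.689, -0.195, 1.565, 0.157, 0.902, -0.215], TCP at [0.204, -0.591, 0.239] pointing down, gripper open.
Joint ranges: [-3.01, 3.01], [-0.46, 2.08], [-1.47, 1.51], [0.13, 2.56], [-1, 4.14], [0.04, 2.09], [-2.66, 2.66]. Speed limits (rad/s): [2.57, 2.57, 3.14, 3.14, 3.14, 3.14, 3.14].

### API

Orientations are given as a unit quaternion [x, y, z, w].
In Python, from plant import r gives the robot as it stands. The module is installed in compiled form; this text tells all that it offers.
- The arm moves only by the tool move_arm, never from a script. Its arguments are lists of equal length, an entry for each row: "turn": the turn, a rotation vector about the tool's x, y, z in units of 2 pi rad (1.0 is 2 pi rad), a list of three; "dp": the shift along the tool's x, y, z in units of 2.5 cm (1.0 is 2.5 cm), a list of three; "jaw": the closure, from -1 (fully open) to 1 (shut), so that 0 is half open. In form: {"turn": [[wx, wy, wz], ...], "dp": [[x, y, z], ...], "jaw": [jaw, ...]}. A call has 1 to 10 rows; each row shifts and turns the commanded pose from where the row before left it, along the tool's axes as they then stand; what a row does not reach is not made up. A row lasts 1/12 s, in which the tool goes at most 41.7 mm and 7.16 degrees, less where a joint would pass 70% of its speed; a pose out of reach is approached as far as the arm can. A call with a number of a shift or a turn outside -1 to 1 is refused whole. A call with a gripper value outside its range is refused whole. The fingers move at their own pace and stop on an object; "newtons" is the grip in N (left out, the last holds). Time passes only in rows, so rows that do not move let the fingers close. It gives the time, the measured TCP pose, the force and the opening at its end, in the units of the state.
- r.get_state(): the state, without advancing time (a new reading comes with each control period).
- r.snapshot(name): name is "side" or "top"; returns a dict with "frame" (420x560x3 uint8, blue, green, red), "mtx" (3x3 intrinsics, pixels), "origin" and "orientation" of the camera in the world. Camera axes: x right, y up, looking along -z (the intrinsics and any distortion apply to the point x, -y, -z); pixel columns grow to the right and rows downward; lengths in m; the calibration is good to about 2 mm. A picture is of the moment at which its call begins. There is no depth.
- r.finish_job(): hands the job in, once; it reports no verdict.
The state is a dict: "clock": time; "q": joint angles; "qd": joint speeds; "joint_torque": joint torques, N m; "tool_pos": TCP position; "eef_rot": TCP orientation; "contact_force": force on the tool from outside, world axes, zero at the start; "moment": the same for the moment, N m; "opening": opening from 0.0 (shut) to 1.0 (fully open).
Only numpy, scipy, OpenCV 4.12 (cv2) and the standard library are available. Lean on these libraries where they do the work, as an engineer would, in place of code of your own. Each camera call takes 0.05 s, during which the arm holds its last target.

## Working session

There is one attempt and no reset: what is moved stays moved. The work goes in short steps, Python scripts to look and compute and a tool call to move; the robot and the scene stay as the last step left them, time stands still between calls to the robot, and variables do not carry over. Pictures are saved under pics/ and viewed, and the job is handed in when it is done.

Besides the shell and the picture viewer there is one more tool, called after "Request:" as name(argument=value, ...) on one line, values as JSON. move_arm: Moves the arm, as the interface text tells. Shifts and turns lie within -1 to 1; 1 stands for 2.5 cm of shift or 2 pi rad of turn. Its arguments: {"type":"object","properties":{"turn":{"type":"array","items":{"type":"array","items":{"type":"number","minimum":-1,"maximum":1}}},"dp":{"type":"array","items":{"type":"array","items":{"type":"number","minimum":-1,"maximum":1}}},"jaw":{"type":"array","items":{"type":"number"}},"newtons":{"type":"number"}},"required":["turn","dp","jaw"]}

```bash
mkdir -p pics; cat > h.py <<'E'
import numpy as np,cv2
from plant import r
from scipy.spatial.transform import Rotation as R
def snap(cam,name):
    s=r.snapshot(cam); cv2.imwrite(f'pics/{name}.png',s['frame'])
    np.savez(f'pics/{name}.npz',K=s['mtx'],o=s['origin'],q=s['orientation'],**{k:s[k] for k in s if k not in('frame','mtx','origin','orientation')})
    return s
def ray(name,u,v):
    d=np.load(f'pics/{name}.npz');K=d['K'];q=d['q'];M=R.from_quat(q).as_matrix() if q.size==4 else q
    p=np.linalg.solve(K,[u,v,1]);return d['o'],M@np.array([p[0],-p[1],-p[2]])
def at(name,u,v,z):
    o,d=ray(name,u,v);return o+d*(z-o[2])/d[2]
def proj(name,P):
    d=np.load(f'pics/{name}.npz');K=d['K'];q=d['q'];M=R.from_quat(q).as_matrix() if q.size==4 else q
    c=M.T@(np.array(P)-d['o']);p=K@np.array([c[0],-c[1],-c[2]]);return p[:2]/p[2]
def crop(name,x0,y0,x1,y1,k,out):
    im=cv2.imread(f'pics/{name}.png')[y0:y1,x0:x1];cv2.imwrite(f'pics/{out}.png',cv2.resize(im,None,fx=k,fy=k,interpolation=cv2.INTER_CUBIC))
E
python3 - <<'E'
from h import *
for c in('top','side'):
    s=snap(c,c+'0');print(c,[ (k,v) for k,v in s.items() if k!='frame'])
print(r.get_state())
E
```

```text
top [('mtx', array([[399.32489645,   0.        , 276.14269609],
       [  0.        , 399.32489645, 205.04124338],
       [  0.        ,   0.        ,   1.        ]])), ('origin', array([0.50266309, 0.0697129 , 1.48333207])), ('orientation', array([ 0.01317714, -0.01577058, -0.70029193,  0.7135607 ]))]
side [('mtx', array([[479.25603952,   0.        , 278.67437381],
       [  0.        , 479.25603952, 208.10578932],
       [  0.        ,   0.        ,   1.        ]])), ('origin', array([-0.0163775 ,  1.30880196,  0.94466592])), ('orientation', array([-0.10523914,  0.47627191,  0.85212847, -0.18964931]))]
{'clock': 0.1, 'q': array([ 1.27179523,  0.68992994, -0.19451501,  1.56622331,  0.15731422,
        0.90249098, -0.21510434]), 'qd': array([ 0.00024128, -0.0022524 ,  0.00063894, -0.00211689,  0.00015057,
        0.00030632,  0.00144061]), 'joint_torque': array([-4.30191445e-03, -5.28503430e+01, -1.27181523e+00, -1.53836238e+01,
       -5.25815960e-02,  2.05966455e-03,  7.68990708e-05]), 'tool_pos': array([ 0.2039529 , -0.59019319,  0.23797594]), 'eef_rot': array([ 9.86180807e-01,  1.65670536e-01, -2.01311490e-04, -8.05017961e-04]), 'contact_force': array([ 0.22682884, -0.18761347,  0.86588572]), 'moment': array([-0.02044361,  0.0071703 , -0.03427982]), 'opening': 0.9964617999865135}
```

View pics/top0.png

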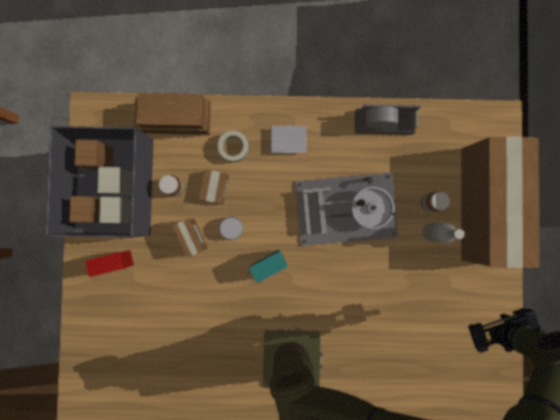

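View pics/side0.png

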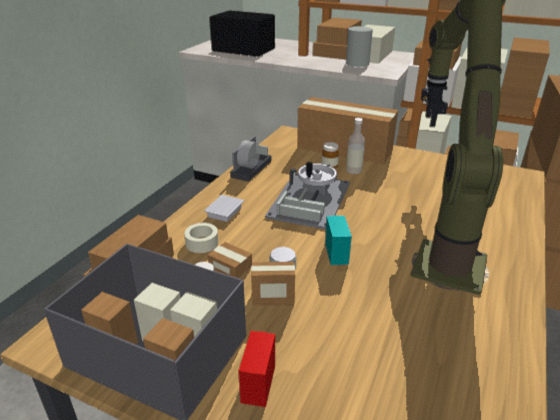

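```bash
python3 - <<'E'
from h import *
crop('top0',280,160,410,260,6,'c1')
crop('top0',150,160,290,290,5,'c2')
crop('side0',180,220,320,320,5,'c3')
crop('side0',260,140,370,230,7,'c4')
E
```

```text
(no output)
```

View pics/c1.png

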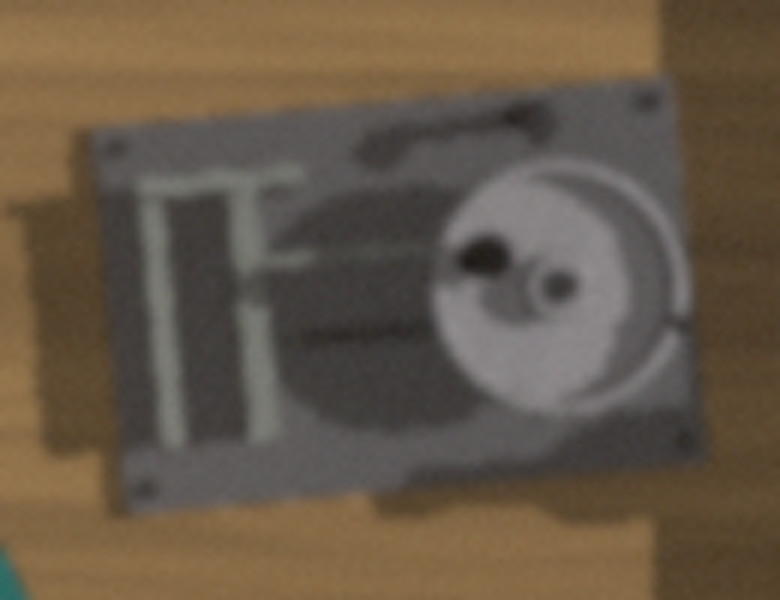

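View pics/c2.png

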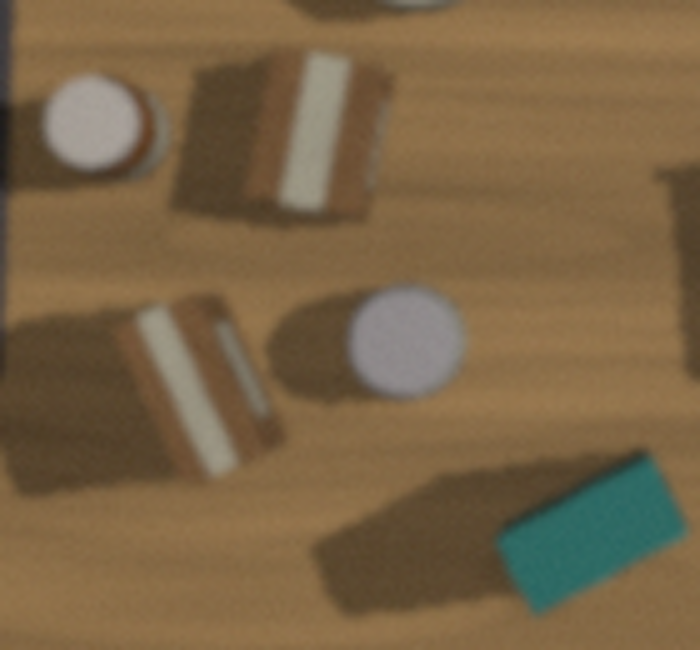

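View pics/c3.png

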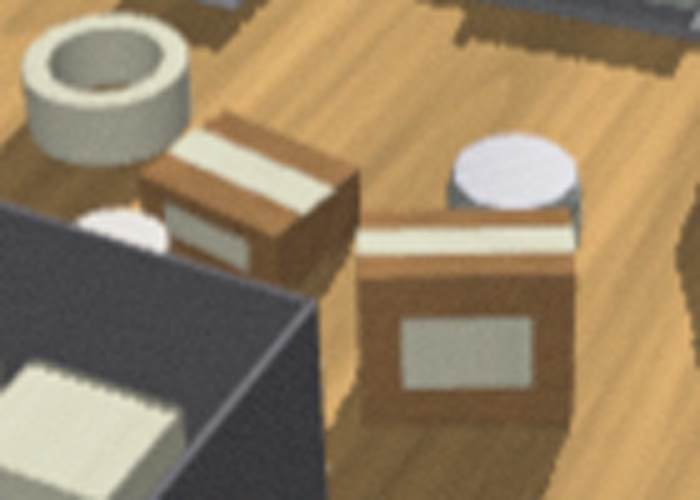

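View pics/c4.png

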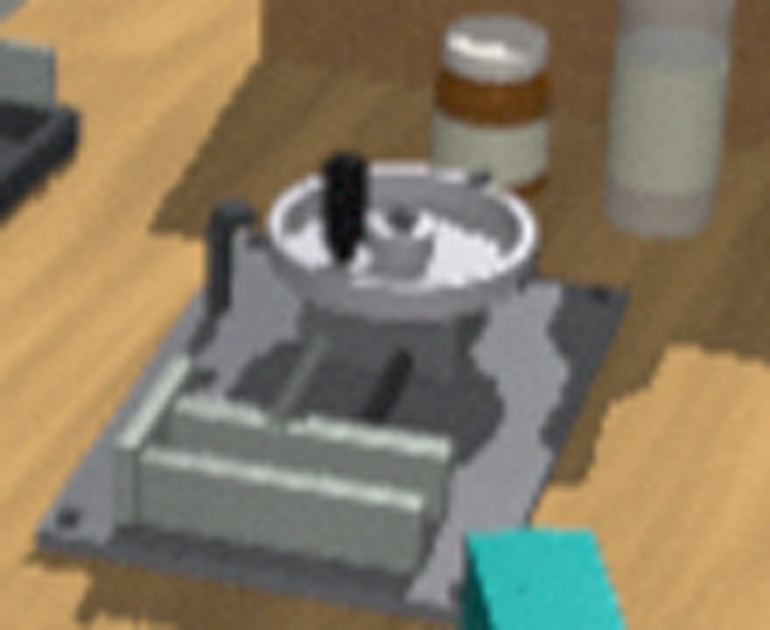

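```bash
python3 - <<'E'
from h import *
def t(u,v,z,k=6,x0=280,y0=160,n='top0'): return at(n,u/k+x0,v/k+y0,z)
C=[t(*p,.012) for p in((92,130),(672,78),(708,462),(125,515))]
for c in C: print('plate',c.round(4))
c=sum(C)/4; print('ctr',c, [np.linalg.norm(C[i]-C[(i+1)%4]).round(4) for i in range(4)])
for a,b in((1,0),(2,3)): d=C[b]-C[a];print('yaw from y',np.arctan2(-d[0],d[1]))
for a,b in((3,0),(2,1)): d=C[b]-C[a];print('yaw from x',np.arctan2(d[1],d[0]))
print('grip top',t(487,255,.146),'hub/wheel ctr rim', t(565,287,.084),'rib',t(680,322,.084))
print('stop/wall corner', t(137,183,.052),t(175,445,.052))
print('carton',[t(*p,.11,5,150,160) for p in((152,312),(222,472),(118,335),(192,480))])
a=t(152,312,.11,5,150,160);b=t(222,472,.11,5,150,160);print(np.linalg.norm(a-b),(a+b)/2,np.arctan2((a-b)[1],(a-b)[0]))
# side: top face corners in c3
S=[t(*p,.11,5,180,220,'side0') for p in((358,278),(575,272),(573,210),(362,215))]
for s in S:print('side',s.round(4))
print(sum(S)/4)
print('side grip top',t(347,160,.146,7,260,140,'side0'))
E
```

```text
plate [ 0.6508 -0.0044  0.012 ]
plate [ 0.6898 -0.362   0.012 ]
plate [ 0.4537 -0.3857  0.012 ]
plate [ 0.4148 -0.0286  0.012 ]
ctr [ 0.55228457 -0.19518307  0.012     ] [np.float64(0.3597), np.float64(0.2373), np.float64(0.3592), np.float64(0.2373)]
yaw from y 0.10875728144053028
yaw from y 0.1087571798512936
yaw from x 0.1019850123293573
yaw from x 0.10010544851123968
grip top [ 0.57140081 -0.21977809  0.146     ] hub/wheel ctr rim [ 0.55671084 -0.27904374  0.084     ] rib [ 0.53750124 -0.34651825  0.084     ]
stop/wall corner [ 0.61544344 -0.02991533  0.052     ] [ 0.45929286 -0.05507582  0.052     ]
carton [array([0.49314493, 0.39267714, 0.11      ]), array([0.38468027, 0.34170955, 0.11      ]), array([0.47694871, 0.41553073, 0.11      ]), array([0.37885485, 0.36206866, 0.11      ])]
0.11984271713272016 [0.4389126  0.36719335 0.11      ] 0.4392793389347884
side [0.4757 0.4264 0.11  ]
side [0.3715 0.3719 0.11  ]
side [0.3941 0.3225 0.11  ]
side [0.4993 0.3769 0.11  ]
[0.43512532 0.37442999 0.11      ]
side grip top [ 0.56441013 -0.21018786  0.146     ]
```

```bash
cat >> h.py <<'E'
def jT(jx,jy,yaw): 
    c,s=np.cos(yaw),np.sin(yaw); return lambda x,y,z: np.array([jx+c*x-s*y,jy+s*x+c*y,z])
def px(name,P,k,x0,y0): 
    p=proj(name,P); return ((p[0]-x0+.5)*k-.5,(p[1]-y0+.5)*k-.5)
def overlay(name,box,k,segs,out):
    x0,y0,x1,y1=box
    im=cv2.resize(cv2.imread(f'pics/{name}.png')[y0:y1,x0:x1],None,fx=k,fy=k,interpolation=cv2.INTER_CUBIC)
    im=cv2.convertScaleAbs(im,alpha=1.5)
    for pts,col in segs:
        q=np.array([px(name,P,k,x0,y0) for P in pts])
        cv2.polylines(im,[np.round(q*16).astype(np.int32)],False,col,1,cv2.LINE_AA,4)
    cv2.imwrite(f'pics/{out}.png',im)
def box3(T,xa,xb,ya,yb,za,zb):
    f=lambda z:[T(xa,ya,z),T(xb,ya,z),T(xb,yb,z),T(xa,yb,z),T(xa,ya,z)]
    return [f(za),f(zb)]+[[T(x,y,za),T(x,y,zb)] for x in(xa,xb) for y in(ya,yb)]
def circ(T,cx,cy,rr,z): return [T(cx+rr*np.cos(a),cy+rr*np.sin(a),z) for a in np.linspace(0,2*np.pi,60)]
def jigsegs(J,w):
    T=jT(*J);G=(0,255,0);Rr=(0,0,255);Y=(0,255,255)
    S=[(p,G) for p in box3(T,-.12,.12,-.23,.13,0,.012)]
    S+=[(p,Rr) for p in box3(T,-.075,.075,.094,.108,.012,.052)]
    S+=[(p,Rr) for p in box3(T,.075,.087,.01,.11,.012,.06)]
    fy=.026-.015*w
    S+=[(p,Y) for p in box3(T,-.075,.075,fy-.018,fy,.012,.052)]
    S+=[(circ(T,0,-.13,.075,.084),(255,255,0))]
    g=np.array([-.054*np.cos(w),-.13-.054*np.sin(w)])
    S+=[(circ(T,*g,.013,z),(255,0,255)) for z in(.085,.146)]
    S+=[([T(.084,-.13,.074),T(.1,-.13,.074)],(255,0,255)),([T(0.07*np.cos(w),-.13+.07*np.sin(w),.084),T(.081*np.cos(w),-.13+.081*np.sin(w),.084)],(0,0,255))]
    return S
E
cat > ov.py <<'E'
import sys
from h import *
J=tuple(map(float,sys.argv[1:4]));w=float(sys.argv[4]);t=sys.argv[5];n=sys.argv[6] if len(sys.argv)>6 else '0'
S=jigsegs(J,w)
overlay('top'+n,(280,160,410,260),6,S,'ot'+t);overlay('side'+n,(255,130,375,230),6,S,'os'+t)
E
python3 ov.py 0.5471 -0.1455 0.105 -1.8 1
```

```text
(no output)
```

View pics/ot1.png

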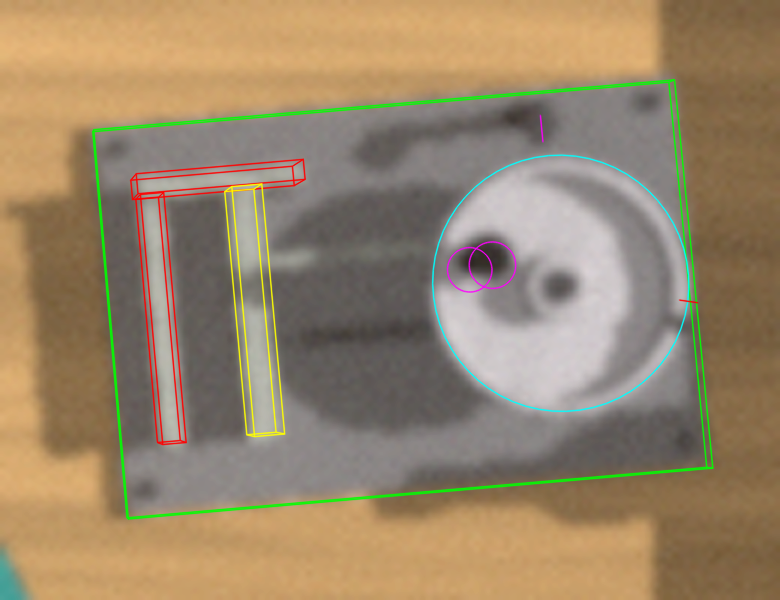

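View pics/os1.png

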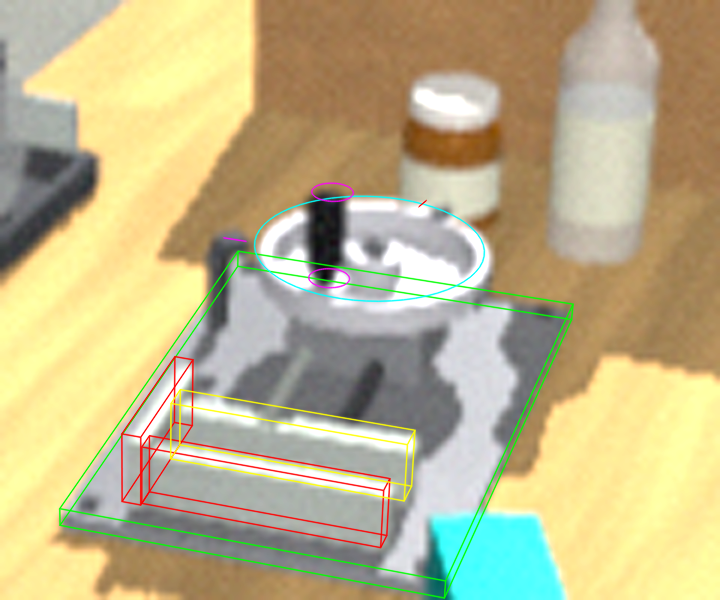

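```bash
python3 ov.py 0.5453 -0.1460 0.103 -1.97 2
```

```text
(no output)
```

View pics/ot2.png

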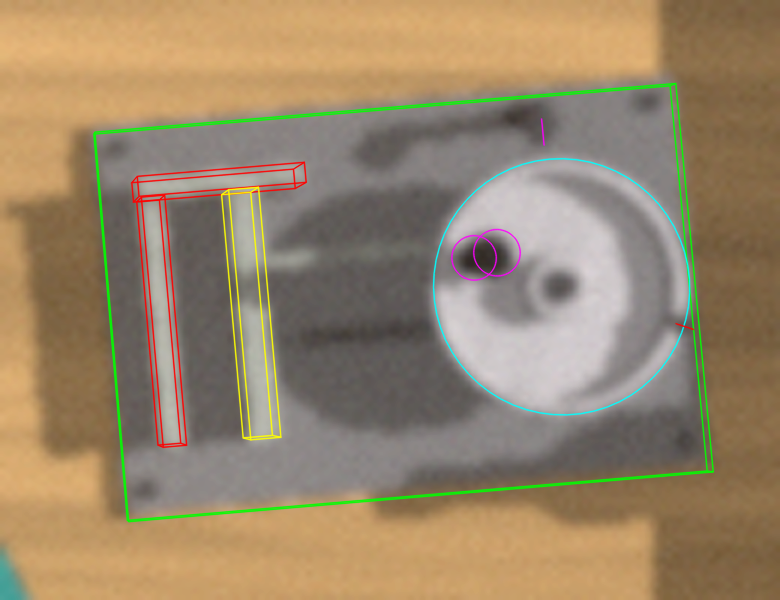

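View pics/os2.png

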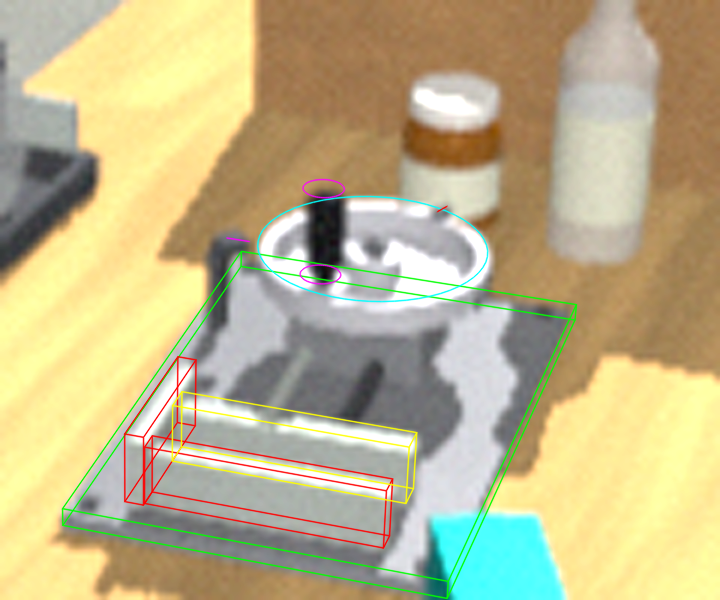

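```bash
cat >> h.py <<'E'
def plan(P,yaw=None):
    """needed shift in tool units & turn; yaw= wanted world angle of tool x"""
    s=r.get_state();M=R.from_quat(s['eef_rot']).as_matrix()
    d=M.T@(np.array(P)-s['tool_pos'])/.025
    yx=np.arctan2(M[1,0],M[0,0]); print('t',round(float(s['clock']),2),'pos',s['tool_pos'].round(4),'yawx',round(yx,4),'tilt',M[:,2].round(3),'F',s['contact_force'].round(1),'open',round(s['opening'],3),'q',s['q'].round(2))
    print('shift units',d.round(3))
    if yaw is not None: 
        e=(yaw-yx+np.pi)%(2*np.pi)-np.pi; print('turn z units',round(-e/2/np.pi,4))
E
python3 - <<'E'
from h import *
T=jT(.546,-.1455,.105);w=-1.92
print('grip',T(-.054*np.cos(w),-.13-.054*np.sin(w),.124),'wheel ctr',T(0,-.13,0))
print('oil base side',at('side0',600/6+255,255/6+130,0), 'oil cap top',at('top0',459,234,.235))
plan((.5677,-.223,.30),np.pi/2)
E
```

```text
grip [ 0.57268125 -0.2223862   0.124     ] wheel ctr [ 0.55962493 -0.27478403  0.        ]
oil base side [ 0.45993729 -0.48425554  0.        ] oil cap top [ 0.47404974 -0.50746345  0.235     ]
t 0.1 pos [ 0.204  -0.5902  0.238 ] yawx 0.3329 tilt [-0.001  0.002 -1.   ] F [ 0.2 -0.2  0.9] open 0.996 q [ 1.27  0.69 -0.19  1.57  0.16  0.9  -0.22]
shift units [18.55  -9.131 -2.468]
turn z units -0.197
```

Request:
move_arm(turn=[[0, 0, -0.0197], [0, 0, -0.0197], [0, 0, -0.0197], [0, 0, -0.0197], [0, 0, -0.0197], [0, 0, -0.0197], [0, 0, -0.0197], [0, 0, -0.0197], [0, 0, -0.0197], [0, 0, -0.0197]], dp=[[0, 0, -0.3], [0, 0, -0.3], [0, 0, -0.3], [0, 0, -0.3], [0, 0, -0.3], [0, 0, -0.3], [0, 0, -0.3], [0, 0, -0.3], [0, 0, 0], [0, 0, 0]], jaw=[-1, -1, -1, -1, -1, -1, -1, -1, -1, -1])

```text
clock: 0.93
tool_pos: [0.2041, -0.5907, 0.2988]
eef_rot: [0.705, 0.709, -0.0, 0.0]
contact_force: [-0.4, 0.2, -0.5]
opening: 1.001
```

```bash
python3 - <<'E'
from h import *
plan((.5677,-.223,.30),np.pi/2)
E
```

```text
t 0.93 pos [ 0.2041 -0.5907  0.2988] yawx 1.5765 tilt [-0. -0. -1.] F [-0.4  0.2 -0.5] open 1.001 q [ 1.46  0.67 -0.56  1.48  0.38  1.1   0.84]
shift units [14.625 14.628 -0.049]
turn z units 0.0009
```

Request:
move_arm(turn=[[0, 0, 0], [0, 0, 0], [0, 0, 0], [0, 0, 0], [0, 0, 0], [0, 0, 0], [0, 0, 0], [0, 0, 0], [0, 0, 0], [0, 0, 0]], dp=[[0.74, 0.74, 0], [0.74, 0.74, 0], [0.74, 0.74, 0], [0.74, 0.74, 0], [0.74, 0.74, 0], [0.74, 0.74, 0], [0.74, 0.74, 0], [0.74, 0.74, 0], [0.74, 0.74, 0], [0.74, 0.74, 0]], jaw=[-1, -1, -1, -1, -1, -1, -1, -1, -1, -1])

```text
clock: 1.77
tool_pos: [0.3897, -0.4047, 0.2984]
eef_rot: [0.707, 0.707, -0.0, -0.0]
contact_force: [0.3, 0.3, -0.7]
opening: 0.998
```

Request:
move_arm(turn=[[0, 0, 0], [0, 0, 0], [0, 0, 0], [0, 0, 0], [0, 0, 0], [0, 0, 0], [0, 0, 0], [0, 0, 0], [0, 0, 0], [0, 0, 0]], dp=[[0.74, 0.74, 0], [0.74, 0.74, 0], [0.74, 0.74, 0], [0.74, 0.74, 0], [0.74, 0.74, 0], [0.74, 0.74, 0], [0.74, 0.74, 0], [0.74, 0.74, 0], [0.74, 0.74, 0], [0.74, 0.74, 0]], jaw=[-1, -1, -1, -1, -1, -1, -1, -1, -1, -1])

```text
clock: 2.6
tool_pos: [0.5747, -0.2199, 0.2983]
eef_rot: [0.707, 0.707, -0.0, -0.0]
contact_force: [1.1, 0.2, 0.8]
opening: 1.002
```

```bash
python3 - <<'E'
from h import *
plan((.572,-.220,.105),np.pi/2)
E
```

```text
t 2.6 pos [ 0.5747 -0.2199  0.2983] yawx 1.5706 tilt [-0.001  0.    -1.   ] F [1.1 0.2 0.8] open 1.002 q [ 0.58  0.65 -0.54  1.51  0.36  1.08 -0.03]
shift units [-6.00e-03 -9.90e-02  7.73e+00]
turn z units -0.0
```

Request:
move_arm(turn=[[0, 0, 0], [0, 0, 0], [0, 0, 0], [0, 0, 0], [0, 0, 0], [0, 0, 0], [0, 0, 0]], dp=[[0, -0.1, 0.8], [0, 0, 0.8], [0, 0, 0.8], [0, 0, 0.8], [0, 0, 0.8], [0, 0, 0.8], [0, 0, 0]], jaw=[-1, -1, -1, -1, -1, -1, -1])

```text
clock: 3.18
tool_pos: [0.5687, -0.2204, 0.1746]
eef_rot: [0.707, 0.707, -0.002, -0.003]
contact_force: [-0.1, -0.4, 0.4]
opening: 1.002
```

```bash
python3 - <<'E'
from h import *
snap('side','side1');crop('side1',250,80,380,230,4,'c5')
plan((.572,-.220,.105),np.pi/2)
E
```

```text
t 3.23 pos [ 0.57   -0.2206  0.1767] yawx 1.5708 tilt [-0.005  0.001 -1.   ] F [ 0.3 -0.6 -0.1] open 1.0 q [ 0.56  0.78 -0.48  1.65  0.46  0.82 -0.12]
shift units [0.021 0.095 2.867]
turn z units 0.0
```

View pics/c5.png

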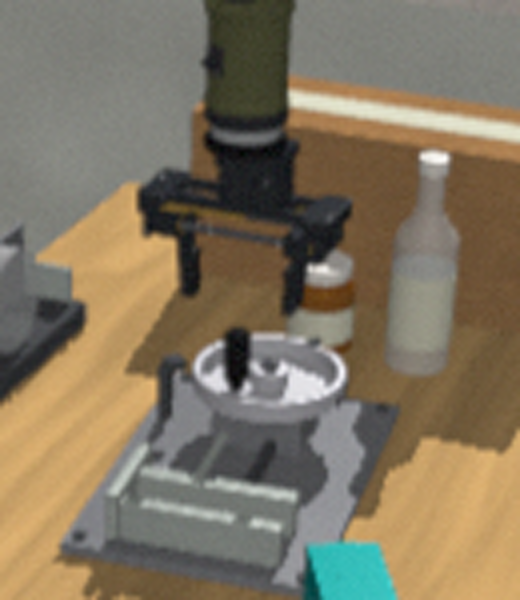

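Request:
move_arm(turn=[[0, 0, 0], [0, 0, 0], [0, 0, 0], [0, 0, 0], [0, 0, 0], [0, 0, 0], [0, 0, 0], [0, 0, 0]], dp=[[0, 0, 0.7], [0, 0, 0.7], [0, 0, 0.7], [0, 0, 0.7], [0, 0, 0], [0, 0, 0], [0, 0, 0], [0, 0, 0]], jaw=[-1, -1, -1, -1, -0.5, 0, 0.2, 0.3], newtons=15)

```text
clock: 3.9
tool_pos: [0.573, -0.221, 0.1105]
eef_rot: [0.707, 0.707, 0.001, 0.001]
contact_force: [0.5, 0.2, -0.2]
opening: 0.721
```

Request:
move_arm(turn=[[0, 0, 0], [0, 0, 0], [0, 0, 0], [0, 0, 0], [0, 0, 0], [0, 0, 0]], dp=[[0, 0, 0], [0, 0, 0], [0, 0, 0], [0, 0, 0], [0, 0, 0], [0, 0, 0]], jaw=[0.6, 1, 1, 1, 1, 1], newtons=25)

```text
clock: 4.4
tool_pos: [0.5714, -0.2209, 0.1087]
eef_rot: [0.707, 0.707, -0.0, -0.0]
contact_force: [0.0, 0.3, 3.6]
opening: 0.277
```

```bash
python3 - <<'E'
from h import *
snap('side','side2');crop('side2',250,80,380,230,4,'c6')
plan((.572,-.220,.105),np.pi/2)
E
```

```text
t 4.45 pos [ 0.5714 -0.2209  0.1088] yawx 1.5704 tilt [-0.001 -0.    -1.   ] F [-1.  -0.1  2.9] open 0.279 q [ 0.53  0.87 -0.42  1.7   0.52  0.69 -0.17]
shift units [0.036 0.025 0.15 ]
turn z units -0.0001
```

View pics/c6.png

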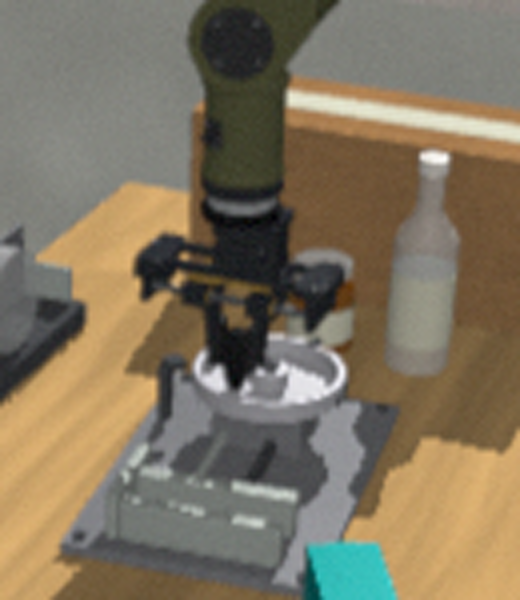

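```bash
python3 - <<'E'
from h import *
a=np.linspace(1.356,np.pi+.105,21)
p=.0545*np.c_[np.sin(a),np.cos(a)]/.025   # tool x=+y, tool y=+x
print(np.diff(p,axis=0).round(3).tolist())
E
```

```text
[[0.034, -0.203], [0.015, -0.205], [-0.004, -0.206], [-0.024, -0.205], [-0.043, -0.201], [-0.062, -0.196], [-0.08, -0.19], [-0.098, -0.181], [-0.114, -0.171], [-0.13, -0.16], [-0.145, -0.147], [-0.158, -0.132], [-0.17, -0.117], [-0.18, -0.1], [-0.189, -0.083], [-0.196, -0.065], [-0.201, -0.046], [-0.204, -0.027], [-0.206, -0.008], [-0.206, 0.012]]
```

Request:
move_arm(turn=[[0, 0, 0], [0, 0, 0], [0, 0, 0], [0, 0, 0], [0, 0, 0], [0, 0, 0], [0, 0, 0], [0, 0, 0], [0, 0, 0], [0, 0, 0]], dp=[[0.034, -0.203, 0], [0.015, -0.205, 0], [-0.004, -0.206, 0], [-0.024, -0.205, 0], [-0.043, -0.201, 0], [-0.062, -0.196, 0], [-0.08, -0.19, 0], [-0.098, -0.181, 0], [-0.114, -0.171, 0], [-0.13, -0.16, 0]], jaw=[1, 1, 1, 1, 1, 1, 1, 1, 1, 1])

```text
clock: 5.28
tool_pos: [0.5221, -0.231, 0.1087]
eef_rot: [0.707, 0.708, 0.0, -0.002]
contact_force: [-0.9, 5.7, 2.5]
opening: 0.274
```

```bash
python3 - <<'E'
from h import *
plan((.5596+.0545*np.cos(2.301),-.2748+.0545*np.sin(2.301),.109),np.pi/2)
E
```

```text
t 5.28 pos [ 0.5221 -0.231   0.1087] yawx 1.5724 tilt [-0.003  0.003 -1.   ] F [-0.9  5.7  2.5] open 0.274 q [ 0.58  0.83 -0.41  1.83  0.55  0.6  -0.18]
shift units [-0.126  0.047 -0.011]
turn z units 0.0003
```

Small forces; continue the arc.

Request:
move_arm(turn=[[0, 0, 0], [0, 0, 0], [0, 0, 0], [0, 0, 0], [0, 0, 0], [0, 0, 0], [0, 0, 0], [0, 0, 0], [0, 0, 0], [0, 0, 0]], dp=[[-0.145, -0.147, 0], [-0.158, -0.132, 0], [-0.17, -0.117, 0], [-0.18, -0.1, 0], [-0.189, -0.083, 0], [-0.196, -0.065, 0], [-0.201, -0.046, 0], [-0.204, -0.027, 0], [-0.206, -0.008, 0], [-0.206, 0.012, 0]], jaw=[1, 1, 1, 1, 1, 1, 1, 1, 1, 1])

```text
clock: 6.12
tool_pos: [0.5027, -0.2797, 0.1087]
eef_rot: [0.707, 0.707, -0.002, -0.002]
contact_force: [-3.4, 3.5, 3.9]
opening: 0.276
```

```bash
python3 - <<'E'
from h import *
snap('side','side3');crop('side3',250,80,380,230,4,'c7');snap('top','top3');crop('top3',280,160,410,260,6,'c8')
plan((.5596-.0545*np.cos(.105),-.2748-.0545*np.sin(.105),.109),np.pi/2)
E
```

```text
t 6.22 pos [ 0.503  -0.2817  0.1087] yawx 1.5684 tilt [-0.005 -0.002 -1.   ] F [-5.1 -0.9  5.5] open 0.278 q [ 0.67  0.84 -0.42  1.81  0.56  0.62 -0.09]
shift units [ 0.046  0.094 -0.013]
turn z units -0.0004
```

View pics/c7.png

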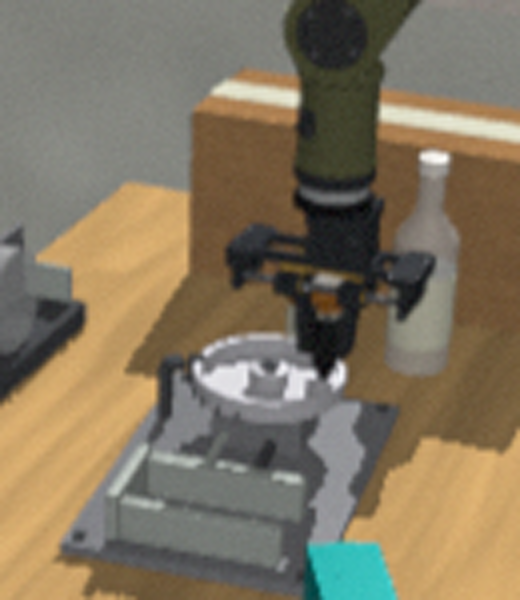

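View pics/c8.png

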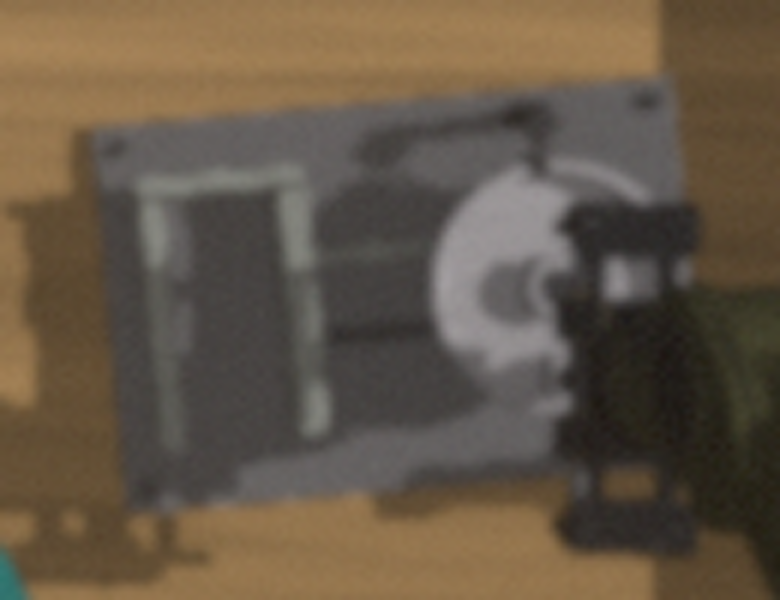

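```bash
python3 - <<'E'
from h import *
J=(.546,-.1455,.105)
S=[s for s in jigsegs(J,0)]
overlay('top3',(320,170,400,230),10,[s for s in S if s[1] in((255,0,255),(0,0,255),(255,255,0),(0,255,255))],'o3')
crop('top3',350,170,400,215,14,'c9')
E
```

```text
(no output)
```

View pics/o3.png

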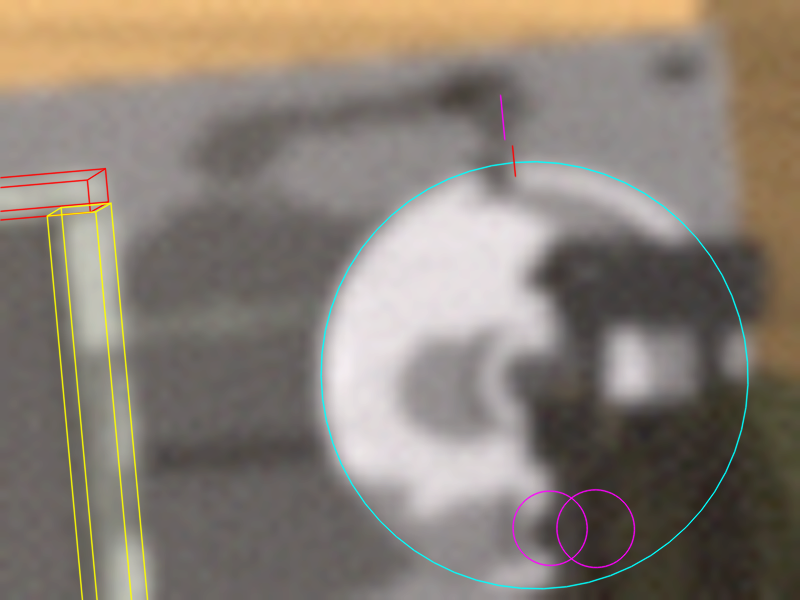

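View pics/c9.png

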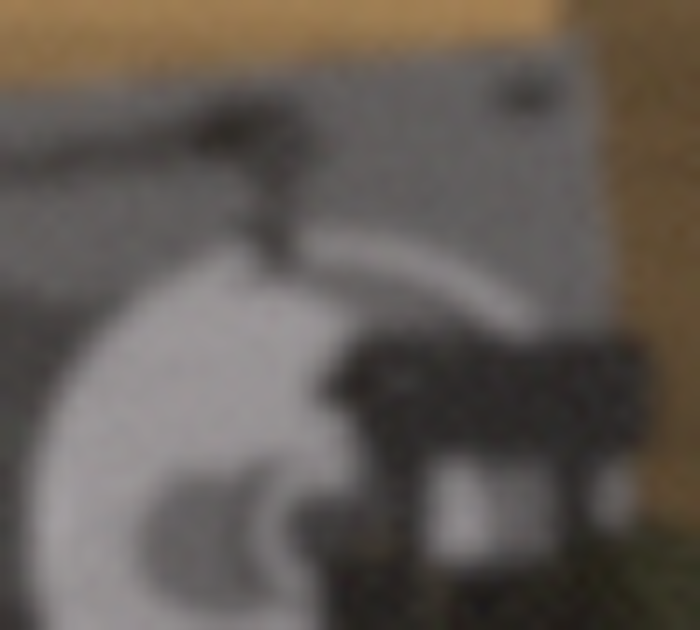

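Request:
move_arm(turn=[[0, 0, 0], [0, 0, 0], [0, 0, 0], [0, 0, 0]], dp=[[0.06, 0, 0], [0.06, 0, 0], [0.06, 0, 0], [0, 0, 0]], jaw=[1, 1, 1, 1])

```text
clock: 6.55
tool_pos: [0.5025, -0.2779, 0.1087]
eef_rot: [0.708, 0.706, -0.003, -0.001]
contact_force: [-5.6, -2.1, 4.1]
opening: 0.275
```

```bash
cat > chk.py <<'E'
import sys
from h import *
n=sys.argv[1];snap('top','top'+n);J=(.546,-.1455,.105)
overlay('top'+n,(320,170,400,230),10,[s for s in jigsegs(J,0) if s[1] in((255,0,255),(0,0,255),(255,255,0),(0,255,255))],'o'+n)
plan((.5596-.0545*np.cos(.105),-.2748-.0545*np.sin(.105),.109),np.pi/2)
E
python3 chk.py 4
```

```text
t 6.6 pos [ 0.5026 -0.278   0.1087] yawx 1.5681 tilt [-0.006 -0.004 -1.   ] F [-6.2 -2.9  6.1] open 0.277 q [ 0.66  0.83 -0.42  1.82  0.56  0.62 -0.1 ]
shift units [-0.102  0.113 -0.013]
turn z units -0.0004
```

View pics/o4.png

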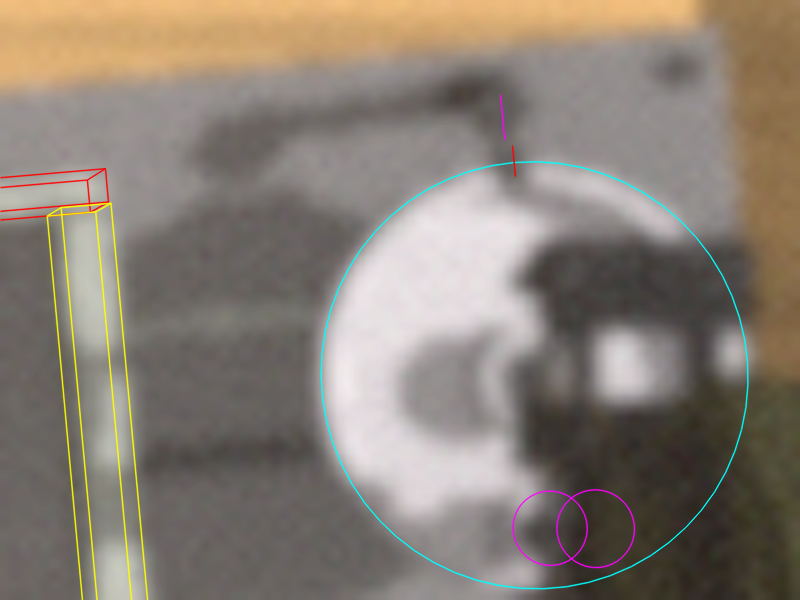

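Request:
move_arm(turn=[[0, 0, 0], [0, 0, 0], [0, 0, 0], [0, 0, 0], [0, 0, 0], [0, 0, 0], [0, 0, 0], [0, 0, 0], [0, 0, 0], [0, 0, 0]], dp=[[0, 0, 0], [0, 0, 0], [0, 0, 0], [0, 0, 0], [0, 0, -0.5], [0, 0, -0.8], [0, 0, -0.9], [0, 0, -0.9], [0, 0, -0.9], [0, 0, -0.9]], jaw=[0, -0.5, -0.8, -1, -1, -1, -1, -1, -1, -1])

```text
clock: 7.43
tool_pos: [0.5061, -0.275, 0.2323]
eef_rot: [0.707, 0.707, 0.0, 0.0]
contact_force: [0.8, 0.1, 1.1]
opening: 0.989
```

Request:
move_arm(turn=[[0, 0, 0], [0, 0, 0], [0, 0, 0], [0, 0, 0], [0, 0, 0], [0, 0, 0], [0, 0, 0], [0, 0, 0], [0, 0, 0], [0, 0, 0]], dp=[[0.7, -0.3, -0.9], [0.8, -0.3, -0.9], [0.9, -0.3, -0.4], [0.9, -0.3, 0], [0.9, -0.3, 0], [0.9, -0.3, 0], [0.9, -0.3, 0], [0.9, -0.3, 0], [0.9, -0.1, 0], [0.9, -0.1, 0]], jaw=[-1, -1, -1, -1, -1, -1, -1, -1, -1, -1])

```text
clock: 8.27
tool_pos: [0.4407, -0.0566, 0.2864]
eef_rot: [0.707, 0.707, 0.0, 0.0]
contact_force: [0.8, 0.2, -0.4]
opening: 1.0
```

```bash
python3 chk.py 5; python3 - <<'E'
from h import *
snap('side','side5')
plan((.4372,.368,.30),.4393)
crop('top5',140,160,290,280,5,'c10')
E
python3 ov.py 0.546 -0.1455 0.105 0 5 5
```

```text
t 8.32 pos [ 0.4406 -0.0514  0.2868] yawx 1.5778 tilt [ 0.001  0.003 -1.   ] F [-2.2  2.7 -0.3] open 0.999 q [ 0.43  0.43 -0.61  2.01  0.33  0.8  -0.36]
shift units [-9.206  2.519  7.086]
turn z units 0.0011
t 8.37 pos [ 0.441  -0.0537  0.2867] yawx 1.5778 tilt [ 0.001  0.002 -1.   ] F [-0.5 -0.2 -0.3] open 1.001 q [ 0.44  0.43 -0.6   2.01  0.33  0.8  -0.36]
shift units [16.87  -0.033 -0.501]
turn z units 0.1812
```

View pics/o5.png

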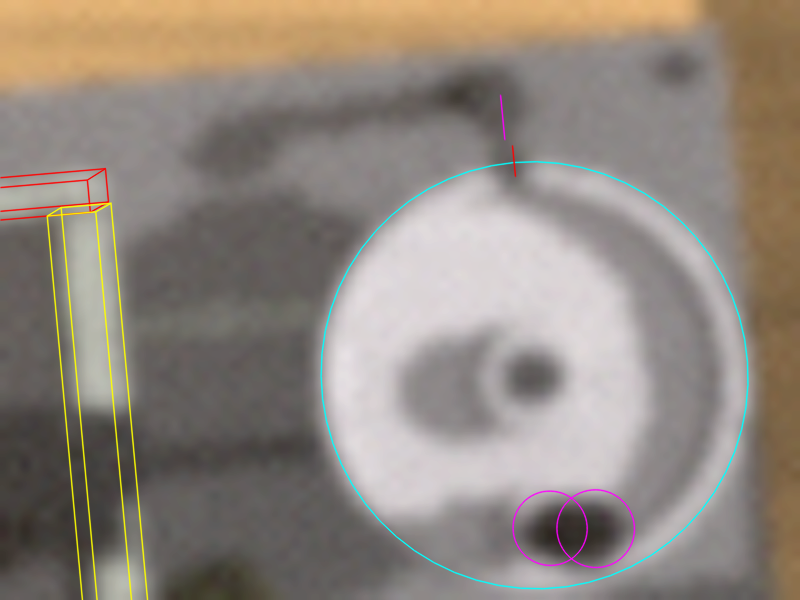

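View pics/os5.png

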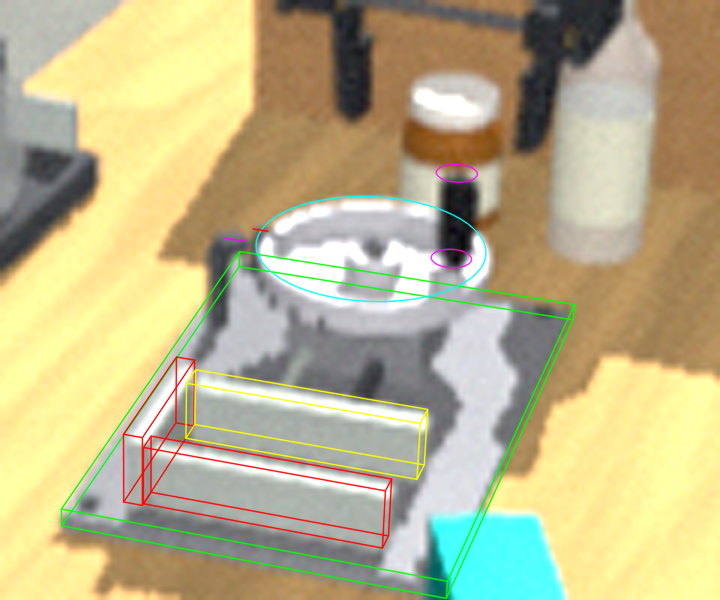

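View pics/c10.png

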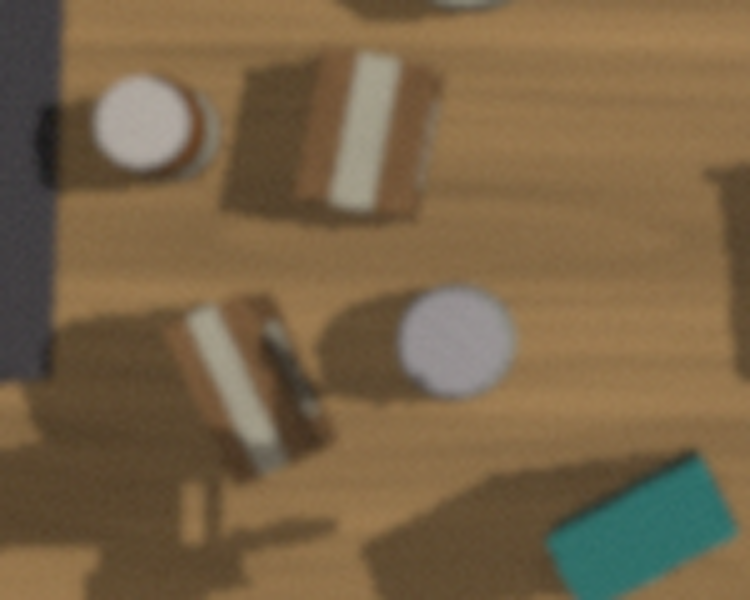

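```bash
cat > oc.py <<'E'
import sys
from h import *
C=tuple(map(float,sys.argv[1:4]));T=jT(*C)
S=[(p,(0,255,0)) for p in box3(T,-.06,.06,-.03,.03,0,.11)]+[([T(-.06,0,.11),T(.06,0,.11)],(255,0,255))]
overlay('top0',(160,205,220,265),8,S,'oca');overlay('side0',(240,250,310,315),8,S,'ocb')
a=cv2.imread('pics/oca.png');b=cv2.imread('pics/ocb.png');m=np.zeros((520,480+560,3),np.uint8);m[:480,:480]=a;m[:520,480:]=b
cv2.imwrite('pics/oc.png',cv2.resize(m,(800,400)))
E
python3 oc.py .440 .3685 .439
```

```text
(no output)
```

View pics/oc.png

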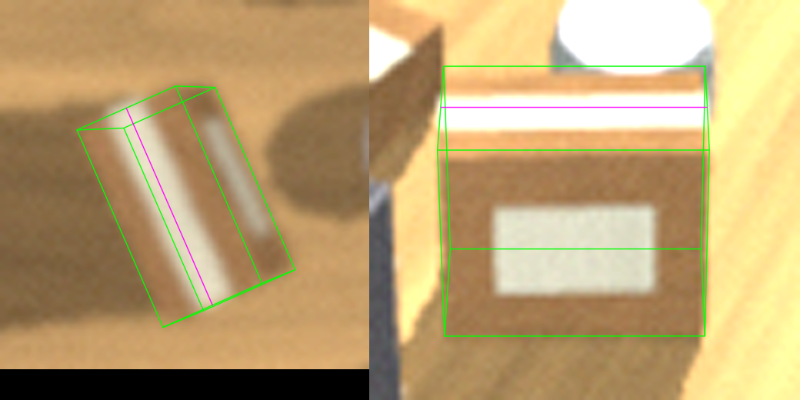

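Request:
move_arm(turn=[[0, 0, 0], [0, 0, 0], [0, 0, 0], [0, 0, 0], [0, 0, 0], [0, 0, 0], [0, 0, 0], [0, 0, 0], [0, 0, 0], [0, 0, 0]], dp=[[0.84, 0, 0], [0.84, 0, 0], [0.84, 0, 0], [0.84, 0, 0], [0.84, 0, 0], [0.84, 0, 0], [0.84, 0, 0], [0.84, 0, 0], [0.84, 0, 0], [0.84, 0, 0]], jaw=[-1, -1, -1, -1, -1, -1, -1, -1, -1, -1])

```text
clock: 9.2
tool_pos: [0.4415, 0.1526, 0.2861]
eef_rot: [0.707, 0.707, -0.0, 0.0]
contact_force: [1.2, -0.5, -0.0]
opening: 1.003
```

Request:
move_arm(turn=[[0, 0, 0], [0, 0, 0], [0, 0, 0], [0, 0, 0], [0, 0, 0], [0, 0, 0], [0, 0, 0], [0, 0, 0], [0, 0, 0], [0, 0, 0]], dp=[[0.84, 0, 0], [0.84, 0, 0], [0.84, 0, 0], [0.84, 0, 0], [0.84, 0, 0], [0.84, 0, 0], [0.84, 0, 0], [0.84, 0, 0], [0.84, 0, 0], [0.84, 0, 0]], jaw=[-1, -1, -1, -1, -1, -1, -1, -1, -1, -1])

```text
clock: 10.03
tool_pos: [0.4418, 0.3626, 0.2859]
eef_rot: [0.707, 0.707, -0.0, 0.0]
contact_force: [-0.1, 0.6, 0.4]
opening: 0.999
```

Request:
move_arm(turn=[[0, 0, 0.0181], [0, 0, 0.0181], [0, 0, 0.0181], [0, 0, 0.0181], [0, 0, 0.0181], [0, 0, 0.0181], [0, 0, 0.0181], [0, 0, 0.0181], [0, 0, 0.0181], [0, 0, 0.0181]], dp=[[0, 0, 0], [0, 0, 0], [0, 0, 0], [0, 0, 0], [0, 0, 0], [0, 0, 0], [0, 0, 0], [0, 0, 0], [0, 0, 0], [0, 0, 0]], jaw=[-1, -1, -1, -1, -1, -1, -1, -1, -1, -1])

```text
clock: 10.87
tool_pos: [0.4418, 0.3617, 0.286]
eef_rot: [0.977, 0.212, 0.0, 0.0]
contact_force: [-0.6, -0.9, -0.8]
opening: 1.001
```

```bash
python3 - <<'E'
from h import *
plan((.440,.3675,.062),.439)
E
```

```text
t 10.87 pos [0.4418 0.3617 0.286 ] yawx 0.4272 tilt [ 0. -0. -1.] F [-0.6 -0.9 -0.8] open 1.001 q [-0.63  0.56 -0.23  1.67  0.15  0.92 -2.06]
shift units [ 0.029 -0.248  8.96 ]
turn z units -0.0019
```

Request:
move_arm(turn=[[0, 0, -0.0019], [0, 0, 0], [0, 0, 0], [0, 0, 0], [0, 0, 0], [0, 0, 0], [0, 0, 0], [0, 0, 0], [0, 0, 0]], dp=[[0.03, -0.25, 0], [0, 0, 0.8], [0, 0, 0.8], [0, 0, 0.8], [0, 0, 0.8], [0, 0, 0.8], [0, 0, 0.8], [0, 0, 0.8], [0, 0, 0]], jaw=[-1, -1, -1, -1, -1, -1, -1, -1, -1])

```text
clock: 11.62
tool_pos: [0.4375, 0.3668, 0.1427]
eef_rot: [0.975, 0.223, -0.003, 0.002]
contact_force: [-0.3, -0.1, 0.6]
opening: 1.001
```

```bash
python3 - <<'E'
from h import *
snap('side','side6');crop('side6',180,180,340,320,4,'c11')
snap('top','top6');crop('top6',150,190,250,270,6,'c12')
plan((.440,.3675,.062),.439)
E
```

```text
t 11.72 pos [0.4391 0.3683 0.1459] yawx 0.4477 tilt [-0.001 -0.001 -1.   ] F [-0.1 -0.2  0.6] open 1.0 q [-0.67  0.75 -0.19  1.81  0.23  0.61 -2.12]
shift units [0.022 0.045 3.357]
turn z units 0.0014
```

View pics/c11.png

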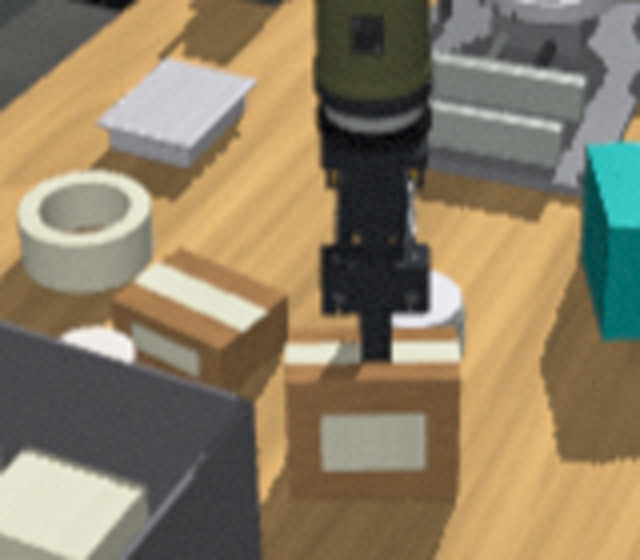

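View pics/c12.png

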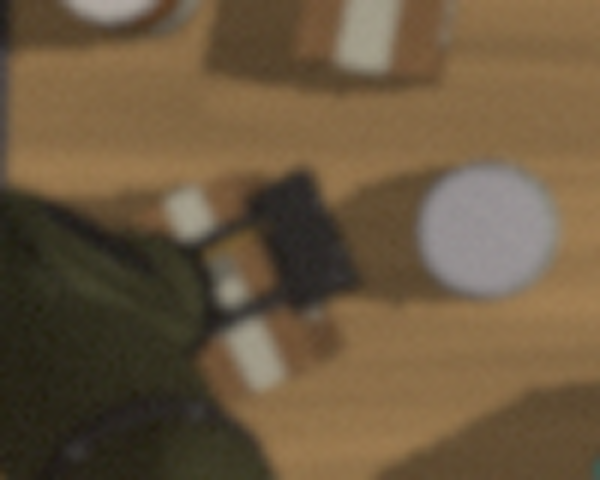

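Request:
move_arm(turn=[[0, 0, 0.0014], [0, 0, 0], [0, 0, 0], [0, 0, 0], [0, 0, 0], [0, 0, 0], [0, 0, 0], [0, 0, 0], [0, 0, 0], [0, 0, 0]], dp=[[0, 0, 0.5], [0, 0, 0.6], [0, 0, 0.6], [0, 0, 0.6], [0, 0, 0.6], [0, 0, 0.4], [0, 0, 0], [0, 0, 0], [0, 0, 0], [0, 0, 0]], jaw=[-1, -1, -1, -1, -1, -1, -1, -0.6, -0.2, 0.2], newtons=20)

```text
clock: 12.55
tool_pos: [0.4398, 0.3688, 0.0648]
eef_rot: [0.976, 0.217, 0.001, -0.001]
contact_force: [-0.6, -0.4, 0.6]
opening: 0.796
```

Request:
move_arm(turn=[[0, 0, 0], [0, 0, 0], [0, 0, 0], [0, 0, 0], [0, 0, 0]], dp=[[0, 0, 0], [0, 0, 0], [0, 0, 0], [0, 0, 0], [0, 0, 0]], jaw=[1, 1, 1, 1, 1], newtons=25)

```text
clock: 12.97
tool_pos: [0.4395, 0.369, 0.0645]
eef_rot: [0.976, 0.217, 0.001, -0.001]
contact_force: [-0.4, 1.2, 5.4]
opening: 0.679
```

```bash
python3 - <<'E'
from h import *
plan((.440,.3675,.22),.439)
E
```

```text
t 12.97 pos [0.4395 0.369  0.0645] yawx 0.4368 tilt [ 0.001  0.001 -1.   ] F [-0.4  1.2  5.4] open 0.679 q [-0.7   0.88 -0.14  1.85  0.26  0.43 -2.16]
shift units [ 3.000e-03  5.800e-02 -6.222e+00]
turn z units -0.0004
```

Request:
move_arm(turn=[[0, 0, 0], [0, 0, 0], [0, 0, 0], [0, 0, 0], [0, 0, 0], [0, 0, 0], [0, 0, 0], [0, 0, 0], [0, 0, 0]], dp=[[0, 0, -0.3], [0, 0, -0.7], [0, 0, -0.8], [0, 0, -0.8], [0, 0, -0.8], [0, 0, -0.8], [0, 0, -0.8], [0, 0, -0.8], [0, 0, -0.4]], jaw=[1, 1, 1, 1, 1, 1, 1, 1, 1])

```text
clock: 13.72
tool_pos: [0.4394, 0.3679, 0.2205]
eef_rot: [0.976, 0.216, 0.001, -0.0]
contact_force: [0.4, 0.7, -4.6]
opening: 0.679
```

Request:
move_arm(turn=[[0, 0, 0.0132], [0, 0, 0.0132], [0, 0, 0.0132], [0, 0, 0.0132], [0, 0, 0], [0, 0, 0]], dp=[[0, 0, 0], [0, 0, 0], [0, 0, 0], [0, 0, 0], [0, 0, 0], [0, 0, 0]], jaw=[1, 1, 1, 1, 1, 1])

```text
clock: 14.22
tool_pos: [0.4386, 0.3675, 0.218]
eef_rot: [0.999, 0.054, -0.001, 0.001]
contact_force: [0.4, 0.5, -3.5]
opening: 0.684
```

```bash
python3 - <<'E'
from h import *
P=jT(.546,-.1455,.105)(.007,.06,.22);print(P);plan(P,.105)
E
```

```text
[ 0.54667302 -0.0850968   0.22      ]
t 14.22 pos [0.4386 0.3675 0.218 ] yawx 0.1071 tilt [-0.001 -0.002 -1.   ] F [ 0.4  0.5 -3.5] open 0.684 q [-0.71  0.64 -0.12  1.75  0.11  0.75 -2.34]
shift units [ 2.362 18.464 -0.053]
turn z units 0.0003
```

Request:
move_arm(turn=[[0, 0, 0], [0, 0, 0], [0, 0, 0], [0, 0, 0], [0, 0, 0], [0, 0, 0], [0, 0, 0], [0, 0, 0], [0, 0, 0], [0, 0, 0]], dp=[[0.1, 0.5, 0], [0.1, 0.7, 0], [0.1, 0.8, 0], [0.1, 0.8, 0], [0.1, 0.8, 0], [0.1, 0.8, 0], [0.1, 0.8, 0], [0.1, 0.8, 0], [0.1, 0.8, 0], [0.1, 0.8, 0]], jaw=[1, 1, 1, 1, 1, 1, 1, 1, 1, 1])

```text
clock: 15.05
tool_pos: [0.4839, 0.1794, 0.2186]
eef_rot: [0.999, 0.053, -0.0, 0.0]
contact_force: [0.1, 0.8, -3.9]
opening: 0.676
```

Request:
move_arm(turn=[[0, 0, 0], [0, 0, 0], [0, 0, 0], [0, 0, 0], [0, 0, 0], [0, 0, 0], [0, 0, 0], [0, 0, 0], [0, 0, 0], [0, 0, 0]], dp=[[0.13, 0.8, 0], [0.13, 0.8, 0], [0.13, 0.8, 0], [0.13, 0.8, 0], [0.13, 0.8, 0], [0.13, 0.8, 0], [0.13, 0.8, 0], [0.13, 0.8, 0], [0.13, 0.8, 0], [0.13, 0.8, 0]], jaw=[1, 1, 1, 1, 1, 1, 1, 1, 1, 1])

```text
clock: 15.88
tool_pos: [0.5366, -0.0161, 0.2186]
eef_rot: [0.999, 0.053, -0.0, 0.0]
contact_force: [0.4, 0.0, -4.2]
opening: 0.681
```

Request:
move_arm(turn=[[0, 0, 0], [0, 0, 0], [0, 0, 0], [0, 0, 0], [0, 0, 0], [0, 0, 0]], dp=[[0, 0.8, 0], [0, 0.8, 0], [0, 0.6, 0], [0, 0.4, 0], [0, 0, 0], [0, 0, 0]], jaw=[1, 1, 1, 1, 1, 1])

```text
clock: 16.38
tool_pos: [0.5435, -0.0786, 0.2186]
eef_rot: [0.999, 0.052, -0.0, -0.0]
contact_force: [-0.4, 0.4, -5.0]
opening: 0.679
```

```bash
python3 - <<'E'
from h import *
P=jT(.546,-.1455,.105)(.007,.06,.22);plan(P,.105)
E
```

```text
t 16.38 pos [ 0.5435 -0.0786  0.2186] yawx 0.1042 tilt [-0.  0. -1.] F [-0.4  0.4 -5. ] open 0.679 q [ 0.18  0.62 -0.19  1.82  0.17  0.72 -1.58]
shift units [ 0.1    0.272 -0.056]
turn z units -0.0001
```

Request:
move_arm(turn=[[0, 0, 0], [0, 0, 0], [0, 0, 0], [0, 0, 0], [0, 0, 0], [0, 0, 0], [0, 0, 0], [0, 0, 0]], dp=[[0.1, 0.27, 0], [0, 0, 0.5], [0, 0, 0.7], [0, 0, 0.7], [0, 0, 0.7], [0, 0, 0.4], [0, 0, 0], [0, 0, 0]], jaw=[1, 1, 1, 1, 1, 1, 1, 1])

```text
clock: 17.05
tool_pos: [0.5473, -0.0841, 0.1437]
eef_rot: [0.999, 0.053, -0.0, -0.0]
contact_force: [0.5, -0.1, -4.4]
opening: 0.682
```

```bash
cat > cb.py <<'E'
import sys
from h import *
n=sys.argv[1];snap('top','top'+n);snap('side','side'+n)
J=(.546,-.1455,.105);P=jT(*J)(.007,.06,.0765);plan(P,.105)
s=r.get_state();t=s['tool_pos'];M=R.from_quat(s['eef_rot']).as_matrix();yw=np.arctan2(M[1,0],M[0,0])
T=jT(t[0],t[1],yw);b=t[2]-.0645
S=jigsegs(J,0)+[(p,(255,0,0)) for p in box3(T,-.06,.06,-.03,.03,b,b+.11)]
overlay('top'+n,(285,165,375,255),7,S,'ba'+n);overlay('side'+n,(255,120,365,230),7,S,'bb'+n)
crop('top'+n,285,165,375,255,7,'bc'+n);crop('side'+n,255,120,365,230,7,'bd'+n)
E
python3 cb.py 7
```

```text
t 17.15 pos [ 0.548  -0.0845  0.1447] yawx 0.1053 tilt [ 0.002 -0.    -1.   ] F [-0.2  0.1 -4.1] open 0.681 q [ 0.17  0.73 -0.16  1.87  0.21  0.56 -1.6 ]
shift units [-0.063  0.019  2.726]
turn z units 0.0
```

View pics/ba7.png

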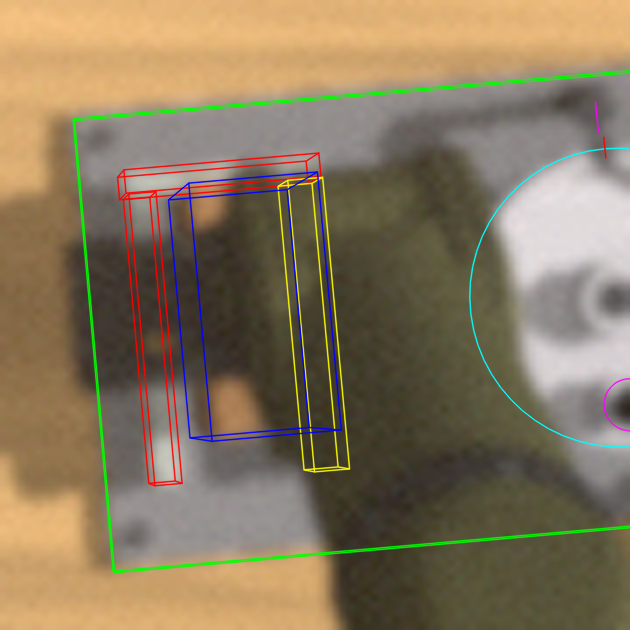

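View pics/bb7.png

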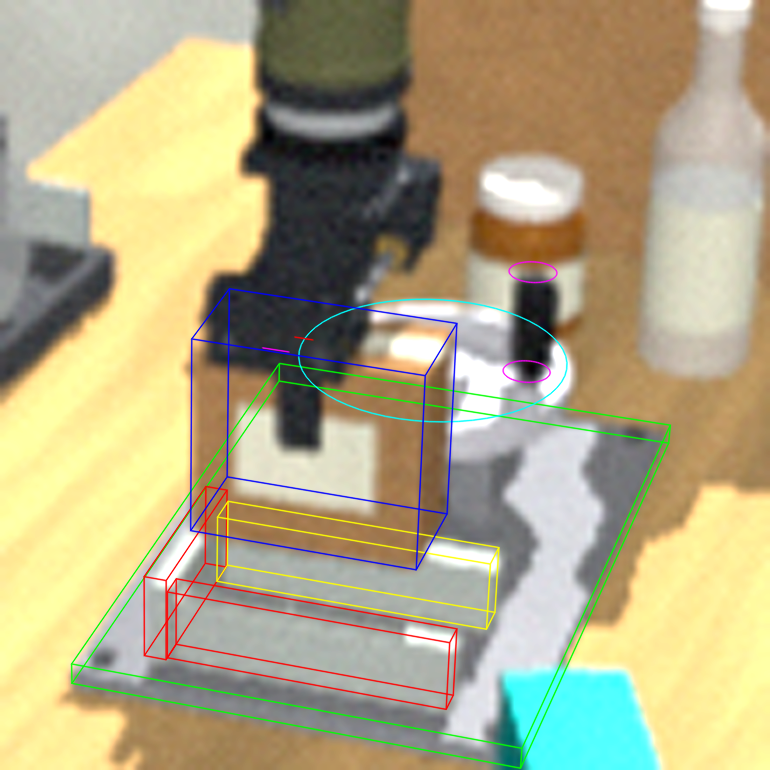

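View pics/bd7.png

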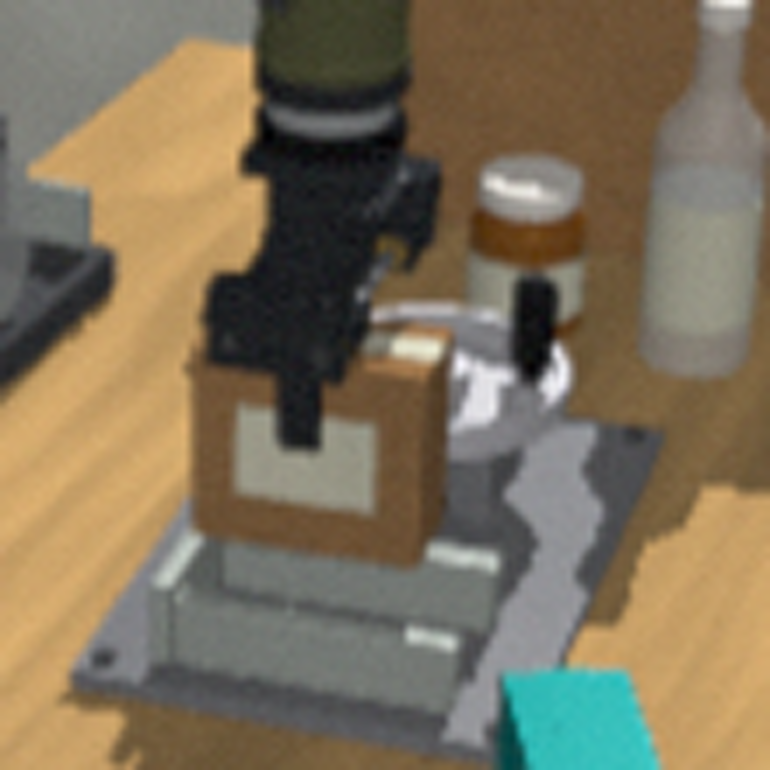

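Request:
move_arm(turn=[[0, 0, 0], [0, 0, 0], [0, 0, 0], [0, 0, 0], [0, 0, 0], [0, 0, 0], [0, 0, 0]], dp=[[-0.05, -0.045, 0], [0, 0, 0.25], [0, 0, 0.25], [0, 0, 0.25], [0, 0, 0.25], [0, 0, 0.25], [0, 0, 0]], jaw=[1, 1, 1, 1, 1, 1, 1])

```text
clock: 17.73
tool_pos: [0.5448, -0.0837, 0.1109]
eef_rot: [0.999, 0.052, -0.001, -0.0]
contact_force: [-0.6, -0.4, -5.0]
opening: 0.68
```

```bash
python3 cb.py 8
```

```text
t 17.83 pos [ 0.5455 -0.0837  0.112 ] yawx 0.1048 tilt [-0.001  0.    -1.   ] F [ 0.   0.4 -4. ] open 0.683 q [ 0.16  0.78 -0.15  1.89  0.22  0.48 -1.61]
shift units [0.042 0.059 1.419]
turn z units -0.0
```

View pics/bd8.png

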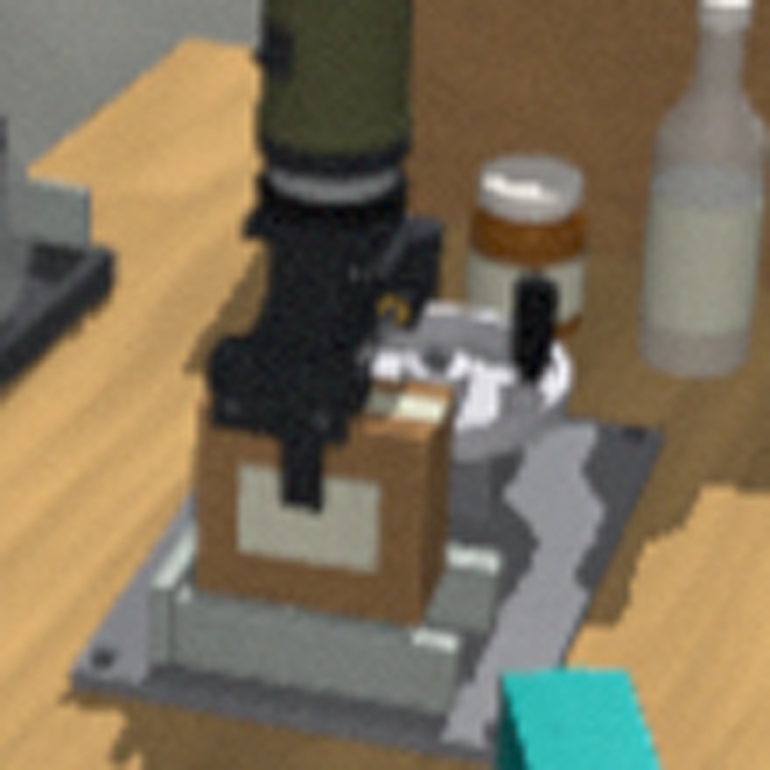

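View pics/bc8.png

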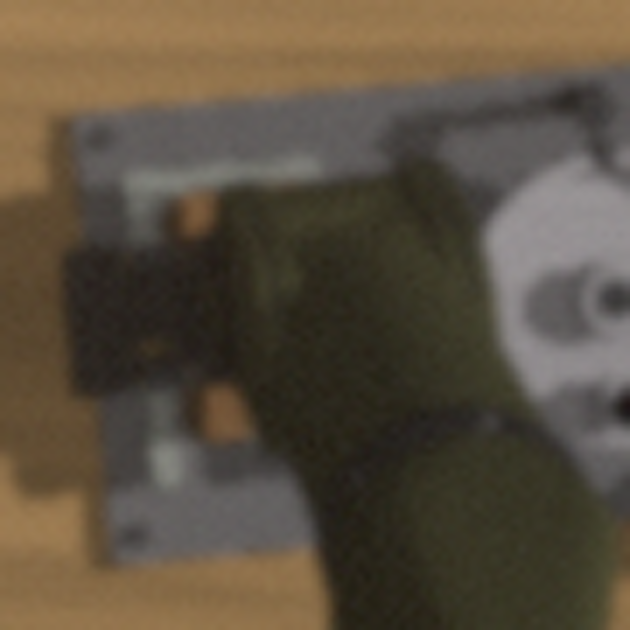

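Request:
move_arm(turn=[[0, 0, 0], [0, 0, 0], [0, 0, 0], [0, 0, 0], [0, 0, 0], [0, 0, 0], [0, 0, 0]], dp=[[0.04, 0, 0.2], [0, 0, 0.2], [0, 0, 0.2], [0, 0, 0.2], [0, 0, 0.2], [0, 0, 0.2], [0, 0, 0]], jaw=[1, 1, 1, 1, 1, 1, 1])

```text
clock: 18.42
tool_pos: [0.5461, -0.0836, 0.0813]
eef_rot: [0.999, 0.052, -0.001, -0.0]
contact_force: [-0.0, -0.4, -4.8]
opening: 0.681
```

Request:
move_arm(turn=[[0, 0, 0], [0, 0, 0], [0, 0, 0]], dp=[[0, 0, 0.06], [0, 0, 0.06], [0, 0, 0]], jaw=[1, 1, 1])

```text
clock: 18.67
tool_pos: [0.5468, -0.0837, 0.0794]
eef_rot: [0.999, 0.052, 0.0, 0.0]
contact_force: [-0.2, 0.3, -4.2]
opening: 0.68
```

```bash
python3 cb.py 9
```

```text
t 18.77 pos [ 0.5469 -0.0837  0.0796] yawx 0.1048 tilt [ 0. -0. -1.] F [ 0.1  0.7 -4.7] open 0.677 q [ 0.14  0.84 -0.13  1.91  0.24  0.41 -1.62]
shift units [-0.013  0.055  0.124]
turn z units -0.0
```

View pics/bd9.png

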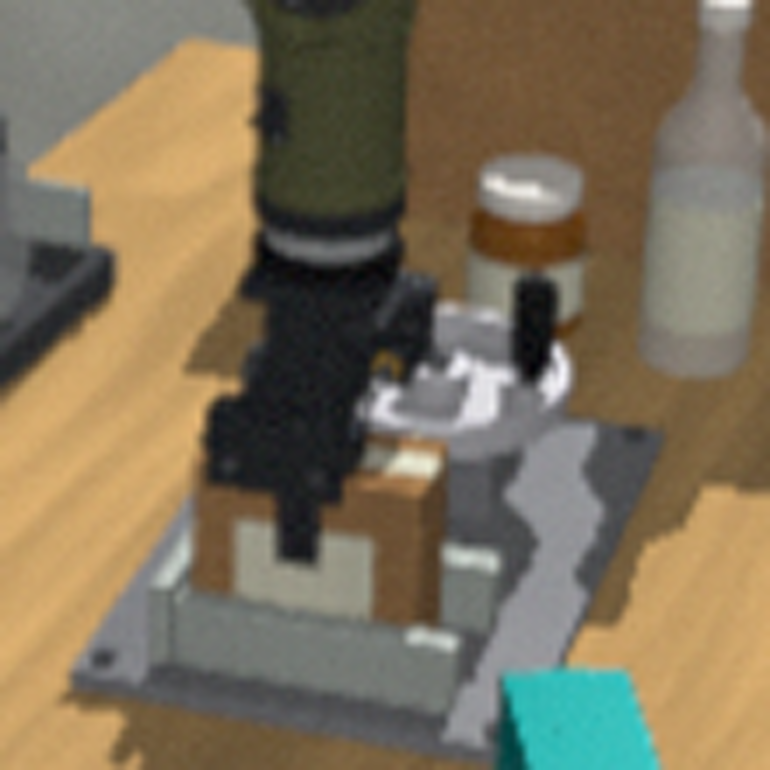

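Request:
move_arm(turn=[[0, 0, 0], [0, 0, 0], [0, 0, 0], [0, 0, 0], [0, 0, 0], [0, 0, 0]], dp=[[0.05, 0, 0.02], [0.05, 0, 0.02], [0.05, 0, 0.02], [0.04, 0, 0], [0, 0, 0], [0, 0, 0]], jaw=[1, 1, 1, 1, 1, 1])

```text
clock: 19.27
tool_pos: [0.5502, -0.0833, 0.0777]
eef_rot: [0.999, 0.052, -0.001, 0.0]
contact_force: [-4.2, 0.2, -3.7]
opening: 0.679
```

Request:
move_arm(turn=[[0, 0, 0], [0, 0, 0], [0, 0, 0]], dp=[[0.04, 0, 0], [0.04, 0, 0], [0, 0, 0]], jaw=[1, 1, 1])

```text
clock: 19.52
tool_pos: [0.5504, -0.0833, 0.0775]
eef_rot: [0.999, 0.052, -0.003, 0.0]
contact_force: [-6.7, -0.3, -1.2]
opening: 0.682
```

Request:
move_arm(turn=[[0, 0, 0], [0, 0, 0], [0, 0, 0], [0, 0, 0]], dp=[[-0.06, 0, 0.02], [0, 0, 0.03], [0, 0, 0.03], [0, 0, 0]], jaw=[1, 1, 1, 1])

```text
clock: 19.85
tool_pos: [0.5502, -0.0833, 0.0765]
eef_rot: [0.999, 0.052, -0.002, 0.0]
contact_force: [-7.8, 0.3, 5.0]
opening: 0.685
```

```bash
python3 cb.py 10
```

```text
t 19.95 pos [ 0.5503 -0.0833  0.0765] yawx 0.1045 tilt [-0.003 -0.001 -1.   ] F [-7.4  0.6  5.5] open 0.681 q [ 0.14  0.85 -0.13  1.89  0.24  0.42 -1.62]
shift units [-0.151  0.058  0.   ]
turn z units -0.0001
```

View pics/bd10.png

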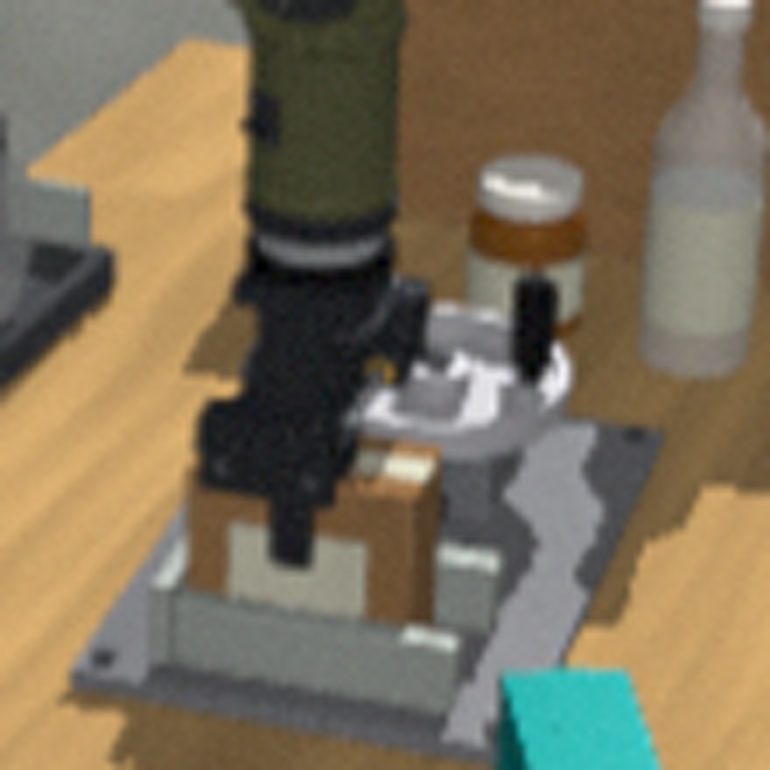

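View pics/bc10.png

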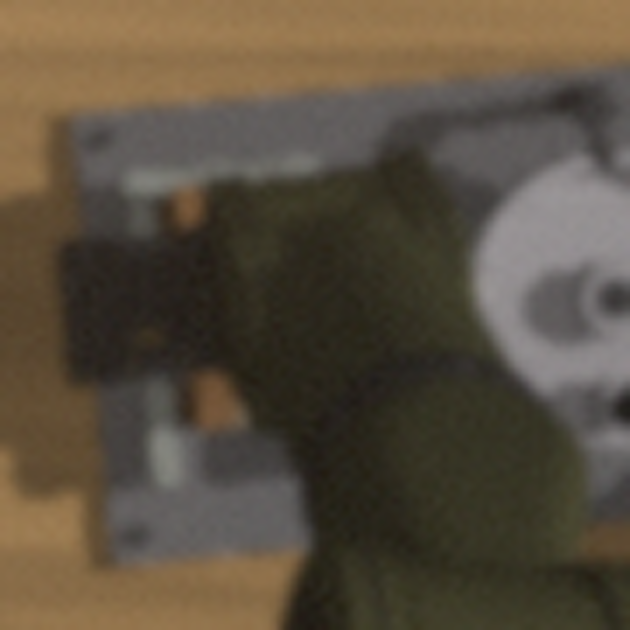

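Request:
move_arm(turn=[[0, 0, 0], [0, 0, 0], [0, 0, 0], [0, 0, 0], [0, 0, 0], [0, 0, 0]], dp=[[-0.04, 0, -0.02], [0, 0, 0], [0, 0, 0], [0, 0, 0], [0, 0, 0], [0, 0, 0]], jaw=[1, 0.1, -0.4, -0.7, -1, -1])

```text
clock: 20.45
tool_pos: [0.5526, -0.0831, 0.0769]
eef_rot: [0.999, 0.052, 0.002, 0.0]
contact_force: [0.0, -0.3, -0.0]
opening: 0.901
```

Request:
move_arm(turn=[[0, 0, 0], [0, 0, 0], [0, 0, 0], [0, 0, 0], [0, 0, 0], [0, 0, 0], [0, 0, 0], [0, 0, 0], [0, 0, 0], [0, 0, 0]], dp=[[0, 0, 0], [0, 0, -0.3], [0, 0, -0.6], [0, 0, -0.8], [0, 0, -0.8], [0, 0, -0.8], [0, 0, -0.8], [0, 0, -0.8], [0, 0, -0.8], [0, 0, -0.5]], jaw=[-1, -1, -1, -1, -1, -1, -1, -1, -1, -1])

```text
clock: 21.28
tool_pos: [0.5518, -0.0833, 0.2342]
eef_rot: [0.999, 0.052, 0.002, 0.0]
contact_force: [0.0, 0.7, -0.1]
opening: 1.0
```

Request:
move_arm(turn=[[0, 0, 0], [0, 0, 0], [0, 0, 0], [0, 0, 0], [0, 0, 0], [0, 0, 0], [0, 0, 0], [0, 0, 0], [0, 0, 0], [0, 0, 0]], dp=[[0, -0.8, 0], [0, -0.8, 0], [0, -0.8, 0], [0, -0.8, 0], [0, -0.8, 0], [0, -0.8, 0], [0, -0.8, 0], [0, -0.8, 0], [0, -0.6, 0], [0, 0, 0]], jaw=[-1, -1, -1, -1, -1, -1, -1, -1, -1, -1])

```text
clock: 22.12
tool_pos: [0.5323, 0.0953, 0.2322]
eef_rot: [0.998, 0.055, 0.001, -0.001]
contact_force: [-0.1, 1.2, 0.9]
opening: 1.001
```

```bash
cat > fin.py <<'E'
import sys
from h import *
n=sys.argv[1];snap('top','top'+n);snap('side','side'+n);plan((.5,0,.3))
J=(.546,-.1455,.105);T0=jT(*J);p=T0(.015,.06,0);T=jT(p[0],p[1],.105)
S=jigsegs(J,0)+[(q,(255,0,0)) for q in box3(T,-.06,.06,-.03,.03,.012,.122)]
overlay('top'+n,(285,160,405,250),6,S,'fa');overlay('side'+n,(255,120,365,230),7,S,'fb');crop('top'+n,285,165,395,255,7,'fc');crop('side'+n,255,130,365,230,7,'fd')
E
python3 fin.py 11
```

```text
t 22.22 pos [0.5327 0.0906 0.2319] yawx 0.1057 tilt [ 0.001 -0.001 -1.   ] F [-0.3 -0.4  0.9] open 0.998 q [-0.14  0.59 -0.18  1.83  0.15  0.74 -1.87]
shift units [-1.683  3.468 -2.724]
```

View pics/fa.png

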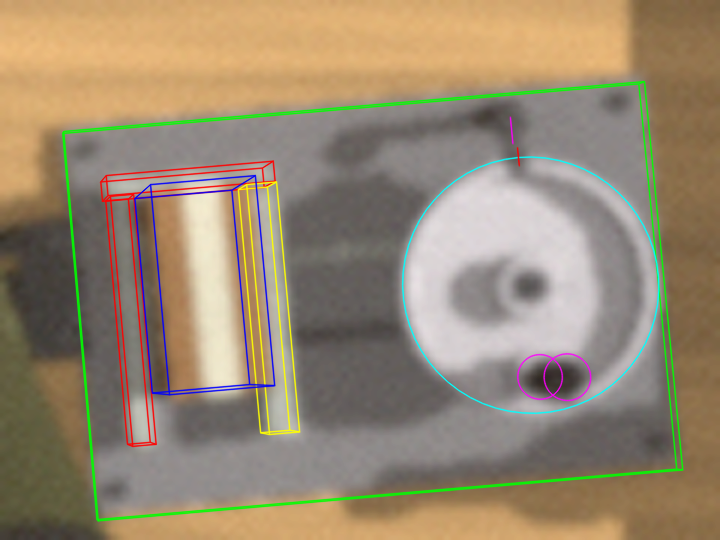

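View pics/fc.png

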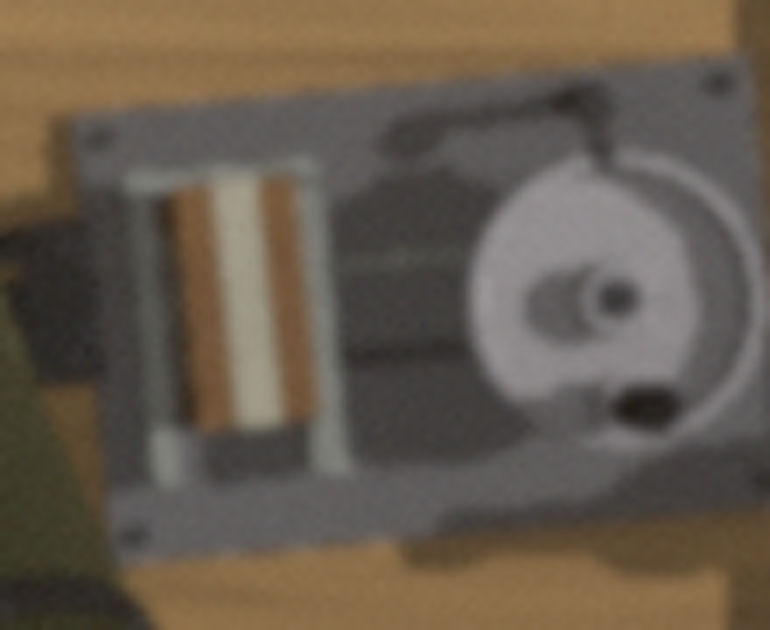

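View pics/fd.png

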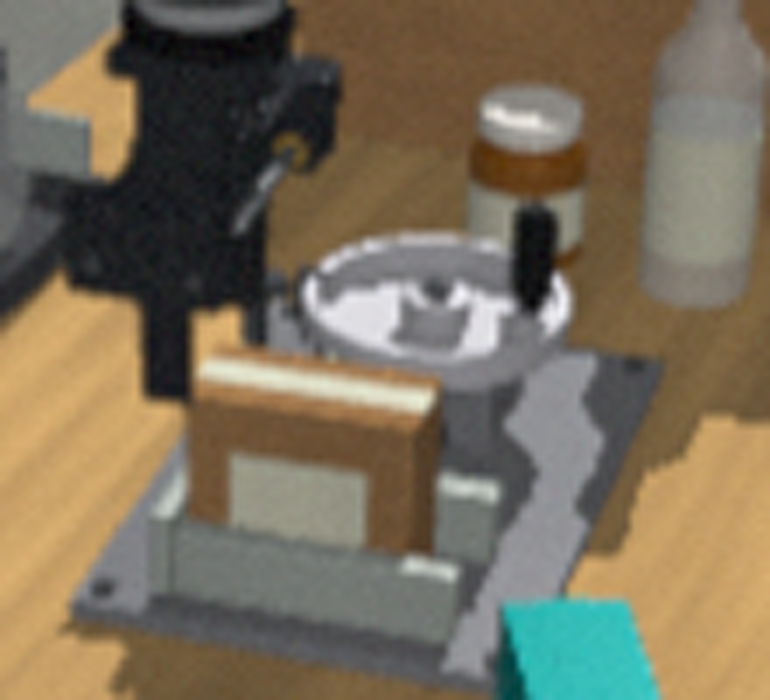

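```bash
python3 - <<'E'
from h import *
J=(.546,-.1455,.105);T0=jT(*J);S=[]
for x,c in((.015,(255,0,0)),(.009,(0,255,0))):
    p=T0(x,.06,0);T=jT(p[0],p[1],.105);S+=[([T(-.06,-.03,.122),T(-.06,.03,.122)],c),([T(.06,-.03,.122),T(.06,.03,.122)],c)]
S+=[([T0(.075,.01,.06),T0(.075,.11,.06),T0(.087,.11,.06),T0(.087,.01,.06)],(0,0,255)),([T0(-.075,.094,.052),T0(-.075,.108,.052)],(0,0,255))]
overlay('top11',(298,180,340,235),13,S,'g')
print(T0(.0,.06,0))
E
```

```text
[ 0.53971157 -0.08583045  0.        ]
```

View pics/g.png

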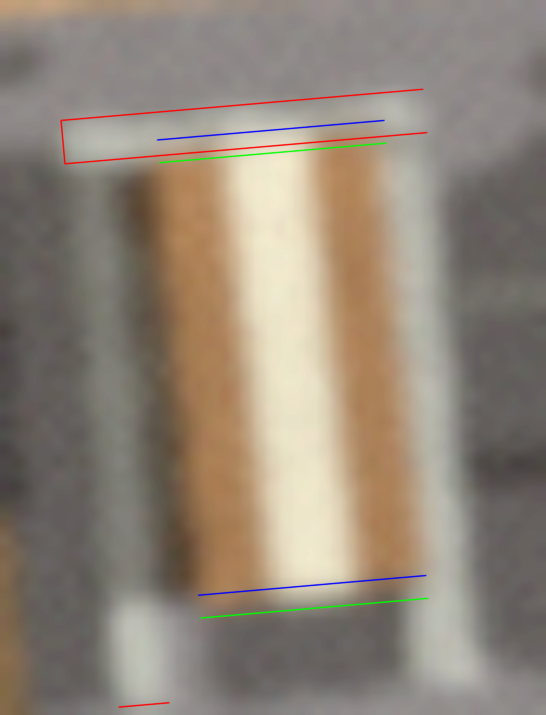

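View pics/fb.png

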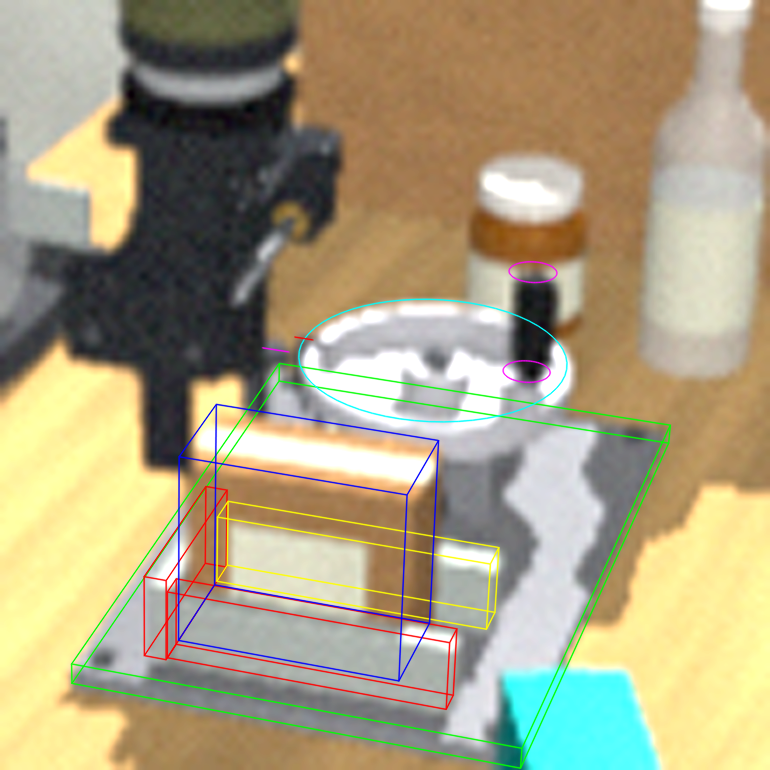

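```bash
python3 - <<'E'
from h import *
s=r.get_state();print(s['clock'],s['contact_force'],abs(s['qd']).max());print(r.finish_job())
E
```

```text
22.2167 [-0.34239921 -0.36007704  0.89937996] 0.027906525437036245
the job is handed in; nothing more can be done
None
```

I wound the wheel onto its mark, set the tall carton down in the bay against the end stop, and handed the job in at 22.2 s. No verdict came back, so the results below are from my own camera and force checks.

- **Wheel:** my first turn went too far by about 0.06–0.10 rad, and I turned it back. After I let go, the rib lined up with the pointer in the top view, about 0 ± 0.03 rad. It looked the same in the last picture, after the carton was placed.
- **Carton:** I lowered it into the bay and pushed gently toward the stop until I felt about 7 N. I then set it on the floor with about 5 N and released it. The top view shows it centred to about 1 mm and lengthwise, within roughly 1–2 mm of fully home.
- **Disagreement:** the arm felt the stop about 4 mm sooner than my estimate of the jig's position predicted. The side view also sits about 2 mm off from the top view. I put both down to calibration and to the arm giving slightly, and did not push the carton again to check.
- **Bystanders:** I did not go near any of them, and no unexpected forces showed up. I did not measure their final positions.

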